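# Set stained slides to dry on the drain rail

### The job

The rinsed slides have to dry. First slide the slide drier, too big and heavy to lift, along the worktop by pushing at its near corners and never on its control panel, until it is squarely and fully home against the back stop under the drain rail. Then hang every slide carrier from the mat by its hook over the rail, above the drier, at rest and not touching one another, and only then press the green start button right down; leave the petri dish, tip box and marker where they are.

Things in the scene. Friction and masses are not known exactly. Their poses are not given: they have to be found in the camera images.
- stand: Fixed steel frame on the worktop: a drain rail on two posts (14 mm thick, 212 mm tall, at y = +166 and -166 mm) with the drier's bay below it, open towards -x (the robot). Origin on the worktop straight below the rail's middle; x points away from the robot across the rail, y along the rail, z up.
- rail_mid (a point): Middle of the horizontal round drain rail (12 mm diameter), on its centre line 202 mm above the worktop; axes as the stand's. 315 mm of rail is free between the posts.
- drier_home (a point): Where the drier's origin is when fully home (18 mm on the robot's side of the rail, on the worktop); axes as the stand's. The bay: back stop 22 mm tall, inner face 80 mm beyond this point in x; side guides 22 mm tall, inner faces at y = +-142 mm, from x = +14 mm to the back stop, with a flared mouth from x = -19 mm.
- drier: Loose heavy slide drier: white box 160 (x) by 240 (y) by 50 mm tall on rubber feet, slotted metal plate on top, about 1.6 kg; slides under some 10 to 22 N. Origin under its centre, x away from the robot. Its near face (x = -80 mm) has a black rubber pad at each corner (y = +75..117 and -75..-117 mm, 15 to 41 mm up) to be pushed on.
- drier_panel: Black control panel with display and knob in the middle of the drier's near face, 112 mm wide (y = +-56 mm), the knob standing 18 mm out; must not be leaned on. Origin at its centre on the near face, 28 mm above the worktop.
- start_button (a joint): Green spring push button, 24 mm across, on the drier's top near its front edge; 0 = up, 0.005 = fully down (m), about 4 N to press fully, springs back.
- start_button_top (a point): Centre of the top of the green start button.
- mat: Fixed dark ribbed draining mat, 215 x 205 mm, 3 mm thick, where the carriers stand at the start. Origin at the centre of its underside.
- carrier_0: Loose wire slide carrier (may be absent) with eight upright glass slides, pink specimens; weighted steel foot 64 (x) by 52 mm (y), slides' tops 82 mm up, 180 mm tall over all, 250 g. Two stem wires rise on its -x side (x = -18 mm) and bend over towards +x into a hook open below. Origin under its centre, z up; hangs level from the hook or the tab.
- hook_0 (a point): Inside of the hook's crown of carrier_0, 143 mm above its origin; lies on top of the rail when hung. Axes as the carrier's. Inner gap 32 mm in x; the hook's end is at x = +22 mm, 25 mm below this point; 35 mm is free between the hook's end and the slides' tops.
- grip_0 (a point): Centre of the blue flat grip tab on top of carrier_0, 164 mm above its origin: 10 mm thick (x), 32 mm wide (y), 32 mm tall. Axes as the carrier's.
- carrier_1: Loose wire slide carrier (may be absent) with eight upright glass slides, violet specimens; weighted steel foot 64 (x) by 52 mm (y), slides' tops 82 mm up, 180 mm tall over all, 250 g. Two stem wires rise on its -x side (x = -18 mm) and bend over towards +x into a hook open below. Origin under its centre, z up; hangs level from the hook or the tab.
- hook_1 (a point): Inside of the hook's crown of carrier_1, 143 mm above its origin; lies on top of the rail when hung. Axes as the carrier's. Inner gap 32 mm in x; the hook's end is at x = +22 mm, 25 mm below this point; 35 mm is free between the hook's end and the slides' tops.
- grip_1 (a point): Centre of the blue flat grip tab on top of carrier_1, 164 mm above its origin: 10 mm thick (x), 32 mm wide (y), 32 mm tall. Axes as the carrier's.
- carrier_2: Loose wire slide carrier (may be absent) with eight upright glass slides, blue specimens; weighted steel foot 64 (x) by 52 mm (y), slides' tops 82 mm up, 180 mm tall over all, 250 g. Two stem wires rise on its -x side (x = -18 mm) and bend over towards +x into a hook open below. Origin under its centre, z up; hangs level from the hook or the tab.
- hook_2 (a point): Inside of the hook's crown of carrier_2, 143 mm above its origin; lies on top of the rail when hung. Axes as the carrier's. Inner gap 32 mm in x; the hook's end is at x = +22 mm, 25 mm below this point; 35 mm is free between the hook's end and the slides' tops.
- grip_2 (a point): Centre of the blue flat grip tab on top of carrier_2, 164 mm above its origin: 10 mm thick (x), 32 mm wide (y), 32 mm tall. Axes as the carrier's.
- carrier_3: Loose wire slide carrier (may be absent) with eight upright glass slides, orange-brown specimens; weighted steel foot 64 (x) by 52 mm (y), slides' tops 82 mm up, 180 mm tall over all, 250 g. Two stem wires rise on its -x side (x = -18 mm) and bend over towards +x into a hook open below. Origin under its centre, z up; hangs level from the hook or the tab.
- hook_3 (a point): Inside of the hook's crown of carrier_3, 143 mm above its origin; lies on top of the rail when hung. Axes as the carrier's. Inner gap 32 mm in x; the hook's end is at x = +22 mm, 25 mm below this point; 35 mm is free between the hook's end and the slides' tops.
- grip_3 (a point): Centre of the blue flat grip tab on top of carrier_3, 164 mm above its origin: 10 mm thick (x), 32 mm wide (y), 32 mm tall. Axes as the carrier's.
- petri_dish: Loose lidded petri dish, 62 mm across, 16 mm tall; bystander. Origin under its centre.
- tip_box: Loose pink pipette-tip box with lid, 126 x 82 x 66 mm; bystander. Origin under its centre.
- marker: Loose white lab marker with black cap, 124 mm long, 11 mm thick, lying; bystander. Origin under its centre.

How it is judged:
By the outcome, as a careful person would: the job done as asked, in the order asked, and still so for the second after the job is handed in, with the robot touching nothing.
Of carrier_0, carrier_1, carrier_2, carrier_3 only 3 to 4 are there at a start; the rules pass over those that are not, and their reading is None.
At some moment in a run one of carrier_0, carrier_1, carrier_2, carrier_3 may be knocked a few centimetres aside while the robot is not near it.
Once in a run the grip may slacken for a moment while it holds something.
It also fails if it takes over 210 s, if anything falls off the work surface, if the arm or the gripper's body presses on something with over 40 N, if the wrist force passes 120 N, or if a joint passes its speed limit or range.

### The arm

A 6-joint arm with a two-finger parallel gripper is mounted at the origin on a cart in front of the work surface, level with it; the furniture and walls round the work are solid. World frame = base frame: x ahead of the robot, y to its left, z up, the work surface at z = 0. Lengths are in m, angles in rad, forces in N, time in s.
With the tool pointing down it reaches from about 0.325 to 0.775 m from the base axis. Payload 5.5 kg.
Tool frame: the origin (TCP) lies midway between the tips of the shut fingers; the grasp point (between the pads) lies 19 mm behind it; z points along the fingers, y is the line along which they close (so a half turn about z gives the same grasp; the last joint's range is limited). The gripper opens to 85 mm and grips with 20 to 120 N. Pads are 22 mm wide; open, the fingers measure 114 mm over their backs; the gripper's body (76 mm by 85 mm) begins 54 mm behind the grasp point. The pads swing forward as they close: fully open they stand 13 mm farther back than shut.
Start: joints at [1.068, 0.091, 1.231, -0, 1.82, -0.057], TCP at [0.259, 0.541, 0.196] pointing down, gripper open.
Joint ranges: [-2.87, 2.87], [-0.86, 2.18], [0.17, 2.46], [-1.51, 4.65], [0.06, 2.69], [-2.65, 2.65]. Speed limits (rad/s): [2.57, 2.57, 3.01, 3.14, 3.14, 3.14].

### API

Orientations are given as a unit quaternion [w, x, y, z].
In Python, from plant import env gives the robot as it stands. The module is installed in compiled form; this text tells all that it offers.
- The arm moves only by the shell command python3 -m jog 'ROWS' [FORCE]. ROWS is JSON, a list of rows, each a list of 7 numbers: the shift along the tool's x, y, z in mm, then the turn, a rotation vector about the tool's x, y, z in degrees, then the finger opening in mm, from 0 to 85.4. A call has 1 to 10 rows; each row shifts and turns the commanded pose from where the row before left it, along the tool's axes as they then stand; what a row does not reach is not made up. A row lasts 1/12 s, in which the tool goes at most 41.7 mm and 7.16 degrees, less where a joint would pass 70% of its speed; a pose out of reach is approached as far as the arm can. A call is refused whole if a number of a shift passes 41.7 or a number of a turn 7.16, either way. A call with a gripper value outside its range is refused whole. The fingers move at their own pace and stop on an object; FORCE is the grip in N (left out, the last holds). Time passes only in rows, so rows that do not move let the fingers close. It gives the time, the measured TCP pose, the force, the opening and the grip force at its end, in the units of the state.
- env.get_obs(): the state, without advancing time (a new reading comes with each control period).
- env.camera(name): name is "scene" or "top"; returns the picture (480x640x3 uint8, blue, green, red); there is no depth.
- env.get_calibration(name): a dict with "mtx" (3x3 intrinsics, pixels), "dist_coeffs" ([k1, k2, p1, p2, k3] as OpenCV has them; the pictures are not rectified), "rvec" (rotation vector, rad) and "tvec" (3), from world to camera coordinates, as OpenCV has them. Camera axes: x right, y down, z forward; pixel columns grow to the right and rows downward; lengths in m; the calibration is good to about 2 mm. A picture is of the moment at which its call begins. get_calibration takes no time and is no camera call.
- env.job_done(): hands the job in; it is judged then, once.
The state is a dict: "time_s": time; "joint_positions": joint angles; "joint_velocities": joint speeds; "effort": joint torques, N m; "tcp_pos": TCP position; "tcp_rot": TCP orientation; "contact_force": force on the tool from outside, world axes, zero at the start; "moment": the same for the moment, N m; "gripper_width": finger opening in m; "grasp_force": force on a finger pad.
Only numpy, scipy, OpenCV 4.12 (cv2) and the standard library are available. Lean on these libraries where they do the work, as an engineer would, in place of code of your own. Each camera call takes 0.05 s, during which the arm holds its last target. There are 200 camera calls.

## Working session

There is one attempt and no reset: what is moved stays moved. The work goes in short steps, Python scripts to look and compute and a shell command to move; the robot and the scene stay as the last step left them, time stands still between calls to the robot, and variables do not carry over. Pictures are saved under pics/ and viewed, at most 14 in all, crops included, and the job is handed in when it is done.

```bash
mkdir -p pics; cat > h.py <<'E'
import numpy as np, cv2
from plant import env
def cal(n):
    c=env.get_calibration(n); R=cv2.Rodrigues(np.array(c['rvec'],float))[0]
    return np.array(c['mtx'],float),np.array(c['dist_coeffs'],float),R,np.array(c['tvec'],float).ravel()
def ray(n,uv):
    K,d,R,t=cal(n); p=cv2.undistortPoints(np.array([[uv]],float),K,d)[0,0]
    return -R.T@t, R.T@np.array([p[0],p[1],1.])
def plane(n,uv,z):
    o,v=ray(n,uv); return o+v*(z-o[2])/v[2]
def proj(n,P):
    K,d,R,t=cal(n); return cv2.projectPoints(np.array(P,float).reshape(-1,1,3),cv2.Rodrigues(R)[0],t,K,d)[0][:,0]
def tri(a,b):
    A=[];B=[]
    for n,uv in (('scene',a),('top',b)):
        o,v=ray(n,uv); v/=np.linalg.norm(v); M=np.eye(3)-np.outer(v,v); A.append(M);B.append(M@o)
    return np.linalg.lstsq(np.vstack(A),np.hstack(B),rcond=None)[0]
E
python3 - <<'E'
from h import *
for n in('scene','top'):
    cv2.imwrite(f'pics/{n}0.png',env.camera(n)); K,d,R,t=cal(n); print(n,-R.T@t,R[2])
o=env.get_obs(); print(o['tcp_pos'],o['tcp_rot'],o['time_s'])
E
```

```text
scene [-0.4008019  -1.01235667  1.06654635] [ 0.56592688  0.59254554 -0.57325085]
top [ 0.29359089 -0.06789177  1.49263191] [ 0.15767779  0.00892805 -0.98745025]
[0.2585411  0.54108214 0.19544309] [-2.57976515e-04  2.21034212e-01  9.75265642e-01 -8.59688010e-04] 0.1
```

View pics/scene0.png

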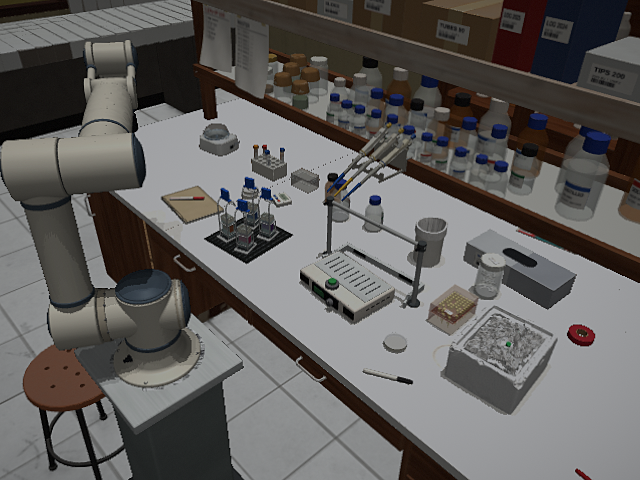

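View pics/top0.png

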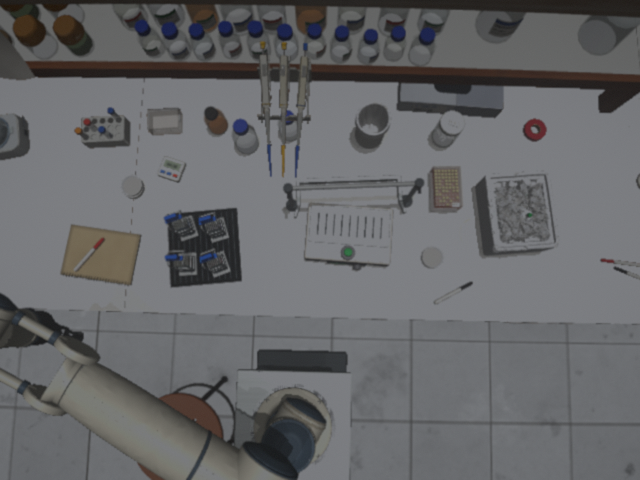

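The scene shows four carriers on the mat (scene ~ (245,220), top ~ (205,245)). The drier sits at top (350,235), in front of the rail, which runs from (290,190) to (420,185). Next I'll enlarge the crops.

```bash
python3 - <<'E'
from h import *
t=cv2.imread('pics/top0.png'); s=cv2.imread('pics/scene0.png')
a=cv2.resize(t[165:285,270:440],None,fx=4.7,fy=4.7,interpolation=cv2.INTER_CUBIC); cv2.imwrite('pics/t1.png',a)
b=cv2.resize(t[200:290,160:250],None,fx=4.4,fy=4.4,interpolation=cv2.INTER_CUBIC)
c=cv2.resize(s[170:260,200:290],None,fx=4.4,fy=4.4,interpolation=cv2.INTER_CUBIC); cv2.imwrite('pics/c1.png',cv2.convertScaleAbs(np.hstack([b,c]),alpha=1.6))
for n,im in(('top',t),('scene',s)):
    h=cv2.cvtColor(im,cv2.COLOR_BGR2HSV); m=cv2.inRange(h,(100,150,60),(122,255,255))
    r=np.zeros_like(m); 
    if n=='top': r[195:290,155:250]=255
    else: r[165:260,200:295]=255
    N,l,st,ce=cv2.connectedComponentsWithStats(m&r)
    for i in range(1,N):
        if st[i,4]>5: print(n,st[i],ce[i], plane(n,ce[i],.167))
E
```

```text
top [165 214  10   6  25] [169.68 216.4 ] [0.54501715 0.32506242 0.167     ]
top [179 215   2   3   6] [179.5 216. ] [0.54668737 0.29947445 0.167     ]
top [199 216  12   9  40] [203.225 218.925] [0.54049188 0.23718784 0.167     ]
top [213 217   2   3   6] [213.5 218. ] [0.54357203 0.21065382 0.167     ]
top [200 253  12   9  51] [205.35294118 256.58823529] [0.44287622 0.22584053 0.167     ]
top [166 255  11   4  39] [171.23076923 256.61538462] [0.44047188 0.31368183 0.167     ]
top [213 254   3   3   7] [214.28571429 254.85714286] [0.44792391 0.20317197 0.167     ]
scene [245 177   9   4  16] [249.    178.375] [0.55690601 0.33874062 0.167     ]
scene [251 187   5   2   8] [253.375 187.5  ] [0.53074948 0.28092044 0.167     ]
scene [221 188   7   6  17] [223.94117647 190.17647059] [0.44997568 0.32842645 0.167     ]
scene [261 188   9   3  16] [265.4375 189.    ] [0.55385752 0.24793348 0.167     ]
scene [227 199   4   3   8] [228.5 200. ] [0.42541931 0.26907499 0.167     ]
scene [237 199  10   6  21] [241.57142857 200.71428571] [0.45315294 0.23913341 0.167     ]
scene [268 198   5   2   8] [270.    198.375] [0.52801277 0.1925051  0.167     ]
scene [246 209   4   3   8] [247.25 210.25] [0.43269637 0.1828614  0.167     ]
```

View pics/t1.png

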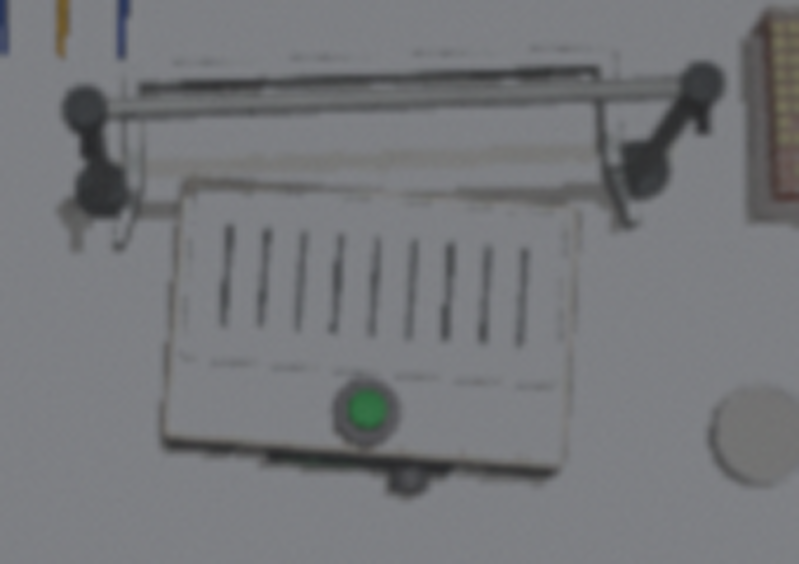

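View pics/c1.png

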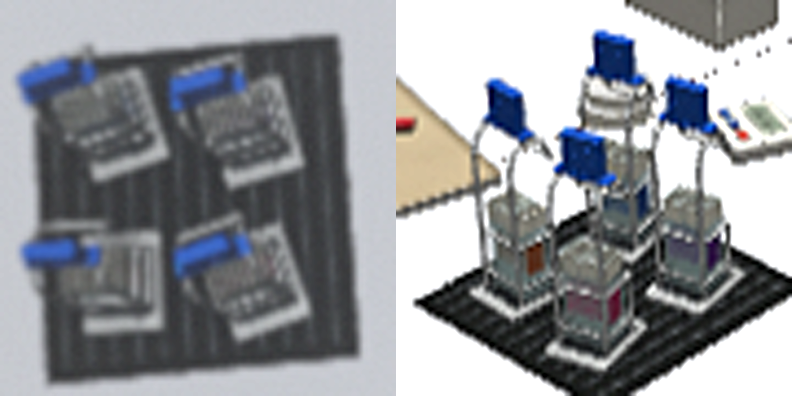

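The top crop shows the drier yawed a few degrees, with its corners, the button at (367,410) and the post tops at (84,108) and (702,82). The other crop shows all four tabs and stems, with the hooks opening towards +x: blue far left, violet far right, orange near left, pink near right.

```bash
python3 - <<'E'
from h import *
f=lambda u,v,z:plane('top',(270+(u+.5)/4.7-.5,165+(v+.5)/4.7-.5),z)
L=f(84,108,.212);Rr=f(702,82,.212); d=L-Rr
print('posts',L,Rr,np.linalg.norm(d),'mid',(L+Rr)/2,'yaw',np.degrees(np.arctan2(-d[0],d[1])))
for a,b in(((110,108),(660,90)),):  # rail centre line pts
    p,q=f(*a,.202),f(*b,.202); d=p-q; print('rail',p,q,np.degrees(np.arctan2(-d[0],d[1])))
p,q=f(110,109,.202),f(660,91,.202)
C=[f(*c,.05) for c in((184,180),(579,208),(562,462),(163,437))]
for c in C: print('cor',c)
d=C[0]-C[1];e=C[3]-C[2];g=C[0]-C[3];k=C[1]-C[2]
for x in(d,e): print(np.linalg.norm(x),np.degrees(np.arctan2(-x[0],x[1])))
for x in(g,k): print(np.linalg.norm(x),np.degrees(np.arctan2(x[1],x[0])))
print('ctr',np.mean(C,0),'btn',f(367,410,.058))
# scene check of rail: green button
s=cv2.imread('pics/scene0.png');t=cv2.imread('pics/top0.png')
for n,im in(('scene',s),('top',t)):
    m=cv2.inRange(cv2.cvtColor(im,cv2.COLOR_BGR2HSV),(45,80,40),(85,255,255)); N,l,st,ce=cv2.connectedComponentsWithStats(m)
    for i in range(1,N):
        if st[i,4]>15: print(n,st[i],ce[i],plane(n,ce[i],.058))
# carriers: tabs by blue mask min-area rect
for n,im,r in(('top',t,(195,290,155,250)),('scene',s,(165,260,200,295))):
    big=cv2.resize(im[r[0]:r[1],r[2]:r[3]],None,fx=4,fy=4,interpolation=cv2.INTER_CUBIC)
    m=cv2.inRange(cv2.cvtColor(big,cv2.COLOR_BGR2HSV),(100,110,30),(125,255,255))
    for c in cv2.findContours(cv2.morphologyEx(m,cv2.MORPH_CLOSE,np.ones((5,5))),0,2)[0]:
        if cv2.contourArea(c)<150: continue
        R=cv2.minAreaRect(c); M=cv2.moments(c); uv=np.array([M['m10'],M['m01']])/M['m00']; uv=(uv+.5)/4-.5+[r[2],r[0]]
        print(n,uv.round(1),np.array(R[1])/4,R[2],plane(n,uv,.167).round(3))
E
```

```text
posts [0.61741104 0.01924717 0.212     ] [ 0.64018873 -0.31128672  0.212     ] 0.3313177890887238 mid [ 0.62879989 -0.14601977  0.212     ] yaw 3.9421229397392206
rail [0.62028047 0.0059177  0.202     ] [ 0.6378329  -0.29042986  0.202     ] 3.389622524191249
cor [ 0.6155138  -0.03120122  0.05      ]
cor [ 0.60439078 -0.26784099  0.05      ]
cor [ 0.45155757 -0.25829253  0.05      ]
cor [ 0.46042611 -0.02322303  0.05      ]
0.2369010366517841 -2.691150727225195
0.23523672562372172 -2.160592888961465
0.1552927616999499 -2.944876029957209
0.15313120144782594 -3.5749862084082045
ctr [ 0.53297206 -0.14513944  0.05      ] btn [ 0.47846899 -0.14264244  0.058     ]
scene [328 278   9   7  47] [332.0212766 280.9787234] [ 0.48501583 -0.13587977  0.058     ]
scene [506 342   5   5  17] [508.17647059 343.76470588] [ 0.64164421 -0.60636226  0.058     ]
top [344 248   8   8  53] [347.54716981 251.56603774] [ 0.47922129 -0.14223176  0.058     ]
top [172.9 257. ] [ 6.   17.25] 90.0 [0.44  0.309 0.167]
top [206.7 256.9] [ 6.62127066 18.28325272] 70.01689147949219 [0.442 0.222 0.167]
top [205.3 218.9] [ 7.39931345 17.99394989] 76.37300109863281 [0.541 0.232 0.167]
top [171.8 216.8] [ 6.78192329 17.26817894] 72.58203125 [0.544 0.319 0.167]
scene [255.5 215.5] [6.70899105 2.12867332] 86.633544921875 [0.433 0.143 0.167]
scene [242.3 205.3] [14.48011017 11.44308281] 12.528807640075684 [0.439 0.216 0.167]
scene [224.7 194.5] [14.72501278  9.63977814] 30.699722290039062 [0.436 0.304 0.167]
scene [265.8 193.5] [13.33320332 11.30630207] 10.954061508178711 [0.537 0.224 0.167]
scene [249.2 182.9] [12.992342   10.91909599] 10.619654655456543 [0.539 0.314 0.167]
```

```bash
cat >> h.py <<'E'
from scipy.spatial.transform import Rotation as Ro
SY=3.9; S0=np.array([.629,-.1465])
def stand(x,y): # stand xy -> world
    a=np.radians(SY); return S0+[x*np.cos(a)-y*np.sin(a),x*np.sin(a)+y*np.cos(a)]
def tool(): 
    o=env.get_obs(); w=o['tcp_rot']; return np.array(o['tcp_pos']),Ro.from_quat([w[1],w[2],w[3],w[0]])
def go(p,yaw,tilt=0):
    """yaw: world angle (deg) of tool y; prints shift in final-orientation tool axes & remaining turn in tool axes"""
    c,R=tool(); a=np.radians(yaw); y=np.array([np.cos(a),np.sin(a),0]); z=np.array([0,0,-1.]); x=np.cross(y,z)
    T=Ro.from_matrix(np.c_[x,y,z])*Ro.from_euler('y',tilt,degrees=True); d=np.array(p)-c
    print('tcp',(c*1000).round(1),'turn',np.degrees((R.inv()*T).as_rotvec()).round(2),'shift now',(R.inv().apply(d)*1000).round(1),'shift after',(T.inv().apply(d)*1000).round(1))
E
python3 -m jog '[[0,0,-15,0,0,-5.9,60],[0,0,-15,0,0,-5.9,30],[0,0,-15,0,0,-5.9,0],[0,0,-15,0,0,-5.9,0],[0,0,0,0,0,-5.8,0]]' 40
python3 - <<'E'
from h import *
# pads: right corner of near face, drier frame (-80,-96), yaw -2.8
c=np.array([.534,-.145]);a=np.radians(-2.8)
for y in(-96,96):
    p=c+.001*np.array([-80*np.cos(a)-y*np.sin(a),-80*np.sin(a)+y*np.cos(a)]); print('pad',p)
    go([p[0]-.05,p[1],.25],93.9)
E
```

```text
time_s: 0.52
tcp_pos: [0.259, 0.5419, 0.2598]
tcp_rot: [0.001, -0.036, 0.999, 0.002]
contact_force: [-0.5, 0.6, 0.6]
gripper_width: 0.0254
grasp_force: 0.0
pad [ 0.44940593 -0.23697741]
tcp [259.  541.9 259.8] turn [0.21 0.14 0.25] shift now [ -83.6 -787.1    7.1] shift after [ -87.1 -786.7    9.8]
pad [ 0.45878509 -0.04520663]
tcp [259.  541.9 259.8] turn [0.21 0.14 0.25] shift now [-106.8 -596.5    7.9] shift after [-109.5 -596.     9.8]
```

```bash
python3 -m jog '[[-6,-39,0,0,0,0,0],[-6,-39,0,0,0,0,0],[-6,-39,0,0,0,0,0],[-6,-39,0,0,0,0,0],[-6,-39,0,0,0,0,0],[-6,-39,0,0,0,0,0],[-6,-39,0,0,0,0,0],[-6,-39,0,0,0,0,0],[-6,-39,0,0,0,0,0],[-6,-39,0,0,0,0,0]]'
python3 -m jog '[[-3,-39,0,0,0,0,0],[-3,-39,0,0,0,0,0],[-3,-39,0,0,0,0,0],[-3,-39,0,0,0,0,0],[-3,-39,0,0,0,0,0],[-3,-39,0,0,0,0,0],[-3,-39,0,0,0,0,0],[-3,-39,0,0,0,0,0],[-3,-39,0,0,0,0,0],[0,-39,0,0,0,0,0]]'
python3 -m jog '[[0,0,0,0,0,0,0],[0,0,0,0,0,0,0]]' >/dev/null
python3 - <<'E'
from h import *
go([.400,-.237,.026],93.9); print(env.get_obs()['joint_positions'])
E
```

```text
time_s: 1.35
tcp_pos: [0.3445, 0.1545, 0.2562]
tcp_rot: [0.0, -0.034, 0.999, -0.0]
contact_force: [0.8, 0.2, -0.7]
gripper_width: -0.0002
grasp_force: 0.0
time_s: 2.18
tcp_pos: [0.3978, -0.233, 0.2559]
tcp_rot: [-0.0, -0.034, 0.999, 0.0]
contact_force: [0.2, 0.0, 0.4]
gripper_width: -0.0003
grasp_force: 0.0
tcp [ 397.4 -232.5  255.1] turn [ 0.11 -0.14 -0.26] shift now [ -2.9  -5.1 229. ] shift after [ -2.3  -4.6 229.1]
[-6.03350830e-01 -2.58078776e-01  1.45621441e+00  5.00422952e-05
  1.94658240e+00 -2.23773253e+00]
```

```bash
python3 -m jog '[[0,-1,38,0,0,0,0],[0,-1,38,0,0,0,0],[0,-1,38,0,0,0,0],[0,-1,38,0,0,0,0],[0,-1,38,0,0,0,0],[0,0,38,0,0,0,0],[-10,0,0,0,0,0,0],[-10,0,0,0,0,0,0],[-8,0,0,0,0,0,0],[0,0,0,0,0,0,0]]'
python3 -m jog '[[-4,0,0,0,0,0,0],[-4,0,0,0,0,0,0],[-4,0,0,0,0,0,0],[-4,0,0,0,0,0,0],[-4,0,0,0,0,0,0],[-4,0,0,0,0,0,0]]'
```

```text
time_s: 3.18
tcp_pos: [0.4306, -0.235, 0.0331]
tcp_rot: [0.003, -0.035, 0.999, -0.002]
contact_force: [1.0, -0.3, 0.6]
gripper_width: 0.0004
grasp_force: 0.0
time_s: 3.68
tcp_pos: [0.4506, -0.2325, 0.0285]
tcp_rot: [0.0, -0.034, 0.999, -0.0]
contact_force: [-1.3, -0.2, -0.4]
gripper_width: -0.0001
grasp_force: 0.0
```

```bash
python3 -m jog '[[-4,0,0,0,0,0,0],[-4,0,0,0,0,0,0],[-4,0,0,0,0,0,0]]'
python3 -m jog '[[-4,0,0,0,0,0,0],[-4,0,0,0,0,0,0],[-4,0,0,0,0,0,0],[-4,0,0,0,0,0,0],[0,0,0,0,0,0,0]]'; python3 - <<'E'
from h import *
im=env.camera('top'); a=cv2.resize(im[165:285,270:440],None,fx=4.7,fy=4.7,interpolation=cv2.INTER_CUBIC); cv2.imwrite('pics/t2.png',a)
E
```

```text
time_s: 3.93
tcp_pos: [0.4625, -0.2316, 0.0284]
tcp_rot: [-0.0, -0.034, 0.999, 0.0]
contact_force: [-0.3, 0.2, 0.2]
gripper_width: -0.0
grasp_force: 0.0
time_s: 4.35
tcp_pos: [0.4788, -0.2305, 0.0285]
tcp_rot: [0.0, -0.034, 0.999, 0.0]
contact_force: [0.8, 0.0, 0.2]
gripper_width: 0.0004
grasp_force: 0.0
```

View pics/t2.png

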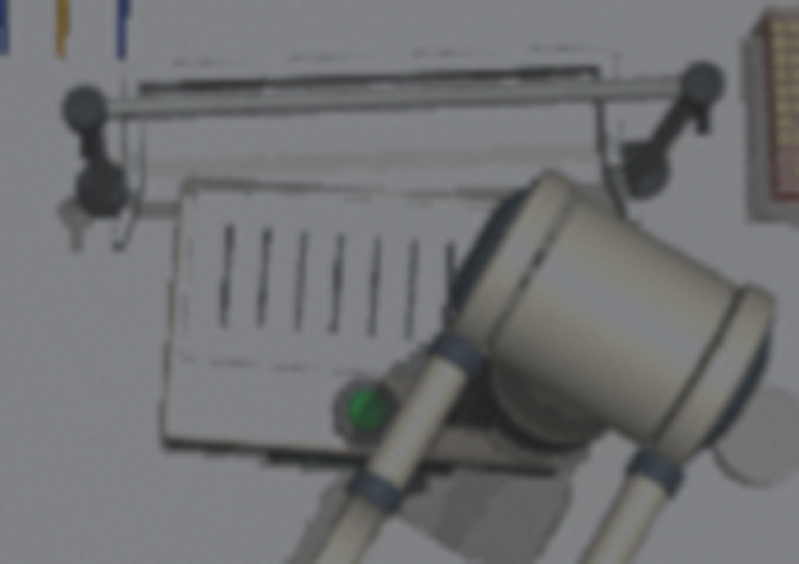

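The top view shows the drier has not moved. The arm hides its right near corner, so I'll check with the scene camera.

```bash
python3 - <<'E'
from h import *
im=env.camera('scene'); x,y=260,180
c,R=tool(); print(proj('scene',c),proj('top',c))
a=cv2.resize(im[180:350,250:460],None,fx=3.5,fy=3.5,interpolation=cv2.INTER_CUBIC); cv2.imwrite('pics/s2.png',cv2.convertScaleAbs(a,alpha=1.3))
E
```

```text
[[353.68352195 306.50872634]] [[378.36920007 254.04381642]]
```

View pics/s2.png

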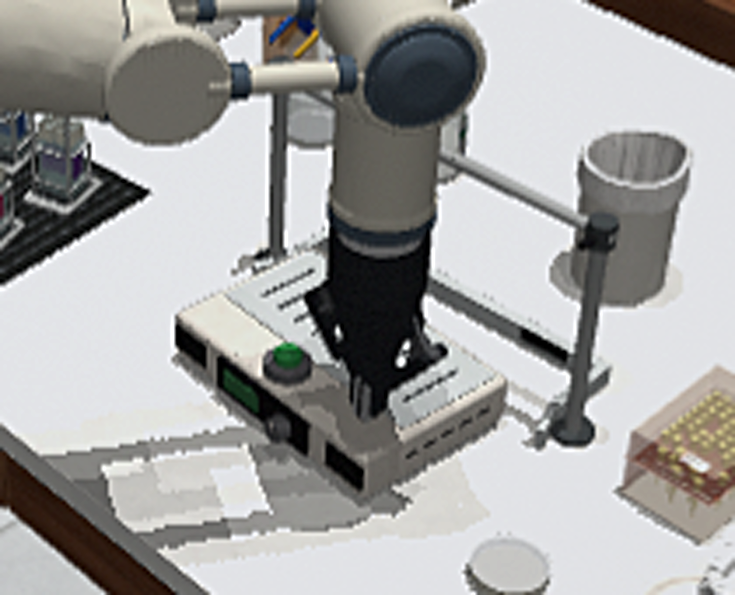

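The fingertips (crop (372,415)) appear over or inside the drier top, yet no force is reported. The reported TCP would project to (363,443). I'll raise the tool and compare the visible tip with that projection.

```bash
python3 -m jog '[[0,0,-30,0,0,0,0],[0,0,-40,0,0,0,0],[0,0,0,0,0,0,0],[0,0,0,0,0,0,0]]'; python3 - <<'E'
from h import *
im=env.camera('scene'); print(cal('scene')[1],cal('top')[1])
c,R=tool(); p=proj('scene',c)[0]; print(p)
cv2.circle(im,tuple(p.round().astype(int)),1,(0,0,255),-1)
a=cv2.resize(im[180:350,250:460],None,fx=3.5,fy=3.5,interpolation=cv2.INTER_CUBIC); cv2.imwrite('pics/s3.png',cv2.convertScaleAbs(a,alpha=1.3))
E
```

```text
time_s: 4.78
tcp_pos: [0.4797, -0.2316, 0.1022]
tcp_rot: [0.003, -0.034, 0.999, -0.002]
contact_force: [0.3, -0.2, -0.2]
gripper_width: 0.0001
grasp_force: 0.0
[0.03361506 0.         0.         0.         0.        ] [-0.05357685  0.          0.          0.          0.        ]
[355.28859728 286.54824694]
```

View pics/s3.png

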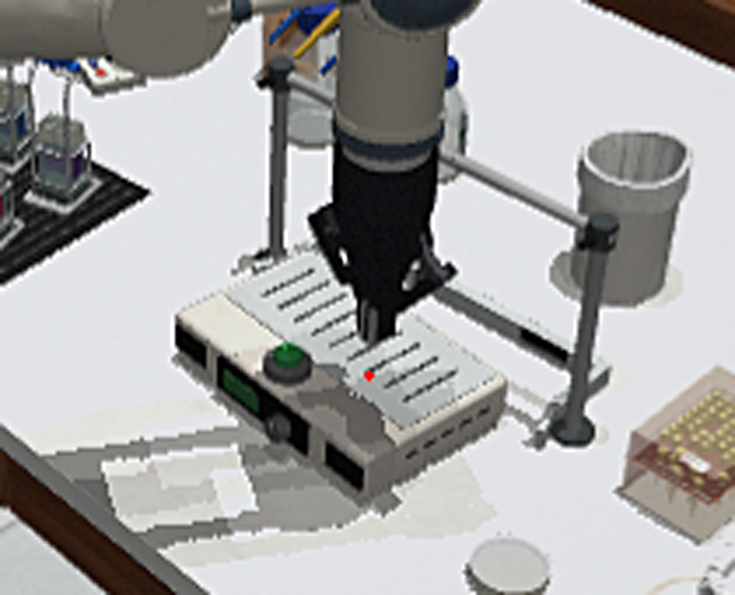

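The tip is visible at (378,342), but the reported TCP projects to (368,375). The true tip is therefore about 25-30 mm higher than reported, which explains passing over the drier untouched. I'll back off and touch the worktop gently to calibrate the height.

```bash
python3 -m jog '[[30,0,0,0,0,0,0],[40,0,0,0,0,0,0],[25,0,0,0,0,0,0],[0,0,35,0,0,0,0],[0,0,30,0,0,0,0],[0,0,8,0,0,0,0],[0,0,8,0,0,0,0],[0,0,4,0,0,0,0],[0,0,0,0,0,0,0]]'
python3 -m jog '[[0,0,3,0,0,0,0],[0,0,3,0,0,0,0],[0,0,0,0,0,0,0]]';python3 -m jog '[[0,0,3,0,0,0,0],[0,0,0,0,0,0,0]]'
python3 -m jog '[[0,0,3,0,0,0,0],[0,0,0,0,0,0,0]]'
python3 - <<'E'
from h import *
im=env.camera('scene')
c,R=tool(); p=proj('scene',c)[0]; print(p,c)
cv2.circle(im,tuple(p.round().astype(int)),1,(0,0,255),-1)
a=cv2.resize(im[200:350,250:400],None,fx=4,fy=4,interpolation=cv2.INTER_CUBIC); cv2.imwrite('pics/s4.png',cv2.convertScaleAbs(a,alpha=1.3))
E
```

```text
time_s: 5.58
tcp_pos: [0.3835, -0.2369, 0.0133]
tcp_rot: [-0.0, -0.034, 0.999, 0.0]
contact_force: [1.2, -1.0, 1.2]
gripper_width: -0.0002
grasp_force: 0.0
time_s: 5.83
tcp_pos: [0.3837, -0.2372, 0.0078]
tcp_rot: [0.0, -0.034, 0.999, -0.0]
contact_force: [-0.4, -0.1, -0.3]
gripper_width: 0.0001
grasp_force: 0.0
time_s: 6.0
tcp_pos: [0.3834, -0.237, 0.0044]
tcp_rot: [0.0, -0.034, 0.999, 0.0]
contact_force: [-0.7, 0.5, 0.2]
gripper_width: 0.0001
grasp_force: 0.0
time_s: 6.17
tcp_pos: [0.3832, -0.2369, 0.001]
tcp_rot: [-0.0, -0.034, 0.999, 0.0]
contact_force: [-0.6, 0.2, 0.3]
gripper_width: 0.0
grasp_force: 0.0
[330.18419455 331.05913418] [ 0.38318086 -0.23690277  0.0011728 ]
```

View pics/s4.png

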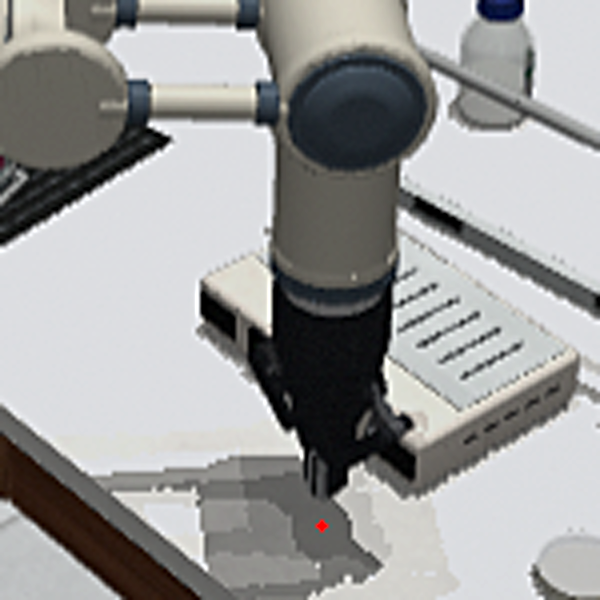

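The tip (325,497) is still about 7 px above the projected point (322,526), so it has not reached the worktop. I'll keep lowering.

```bash
python3 -m jog '[[0,0,4,0,0,0,0],[0,0,4,0,0,0,0],[0,0,4,0,0,0,0],[0,0,0,0,0,0,0]]' | sed -n '2p;4p'
for i in 1; do python3 -m jog '[[0,0,3,0,0,0,0],[0,0,0,0,0,0,0]]'; done | sed -n '2p;4p'
python3 -m jog '[[0,0,3,0,0,0,0],[0,0,0,0,0,0,0]]'| sed -n '2p;4p'
python3 -m jog '[[0,0,2,0,0,0,0],[0,0,0,0,0,0,0]]'| sed -n '2p;4p'
```

```text
tcp_pos: [0.3827, -0.2366, -0.0118]
contact_force: [0.7, 0.8, -0.4]
tcp_pos: [0.3831, -0.2368, -0.0142]
contact_force: [0.1, -0.1, 0.3]
tcp_pos: [0.3832, -0.2369, -0.017]
contact_force: [-0.5, 0.5, 0.9]
tcp_pos: [0.3832, -0.2369, -0.0188]
contact_force: [-0.3, -0.6, 0.4]
```

```bash
python3 -m jog '[[0,0,2,0,0,0,0],[0,0,0,0,0,0,0]]' | sed -n '2p;4p'
python3 -m jog '[[0,0,2,0,0,0,0],[0,0,0,0,0,0,0]]'| sed -n '2p;4p'
python3 -m jog '[[0,0,2,0,0,0,0],[0,0,0,0,0,0,0]]'| sed -n '2p;4p'
```

```text
tcp_pos: [0.3832, -0.2369, -0.0208]
contact_force: [-0.1, 0.4, -0.3]
tcp_pos: [0.3832, -0.2369, -0.0229]
contact_force: [-0.0, -0.0, -0.4]
tcp_pos: [0.3832, -0.2369, -0.0249]
contact_force: [-0.3, 1.1, -0.1]
```

```bash
python3 -m jog '[[0,0,2,0,0,0,0],[0,0,0,0,0,0,0]]' | sed -n '2p;4p'
python3 -m jog '[[0,0,2,0,0,0,0],[0,0,0,0,0,0,0]]'| sed -n '2p;4p'
python3 -m jog '[[0,0,1.5,0,0,0,0],[0,0,0,0,0,0,0]]'| sed -n '2p;4p'
```

```text
tcp_pos: [0.3832, -0.2369, -0.0269]
contact_force: [-1.8, 0.4, -0.3]
tcp_pos: [0.3832, -0.2369, -0.0289]
contact_force: [-0.3, 0.7, 0.6]
tcp_pos: [0.3833, -0.2369, -0.0303]
contact_force: [-0.5, -0.1, 0.2]
```

```bash
python3 - <<'E'
from h import *
im=env.camera('scene')
c,R=tool(); p=proj('scene',c)[0]; print(p,c)
cv2.circle(im,tuple(p.round().astype(int)),1,(0,0,255),-1)
a=cv2.resize(im[270:350,290:390],None,fx=6,fy=6,interpolation=cv2.INTER_CUBIC); cv2.imwrite('pics/s5.png',cv2.convertScaleAbs(a,alpha=1.4))
E
```

```text
[329.90612582 339.44664742] [ 0.38328922 -0.23695365 -0.03017686]
```

View pics/s5.png

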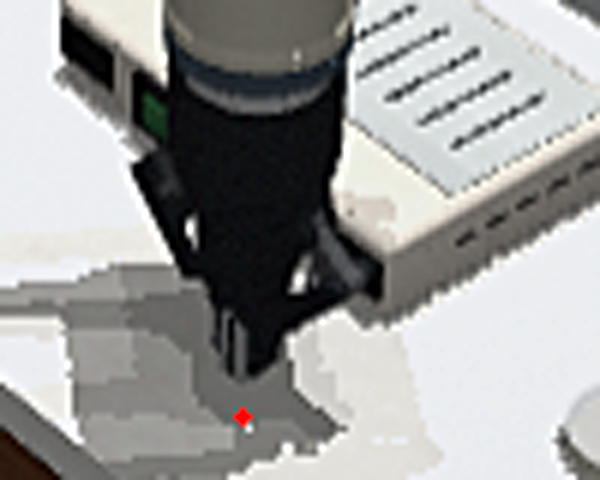

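The tip is at about (330.8,332.5) px, 7 px above the projected TCP, and still clear of the worktop.

```bash
python3 - <<'E'
from h import *
uv=(330.8,332.8); o,v=ray('scene',uv)
c,R=tool()
for z in(-.03,-.01,0,.005,.01): print(plane('scene',uv,z))
# closest point on ray to vertical line through tcp
A=np.c_[v[:2]]; s=(c[:2]-o[:2])@v[:2]/(v[:2]@v[:2]); print('at tcp xy',o+s*v)
E
python3 -m jog '[[0,0,2,0,0,0,0],[0,0,0,0,0,0,0]]' | sed -n '2p;4p'
python3 -m jog '[[0,0,2,0,0,0,0],[0,0,0,0,0,0,0]]'| sed -n '2p;4p'
```

```text
[ 0.40267364 -0.22026629 -0.03      ]
[ 0.38801898 -0.23471329 -0.01      ]
[ 0.38069165 -0.24193679  0.        ]
[ 0.37702799 -0.24554854  0.005     ]
[ 0.37336432 -0.24916029  0.01      ]
at tcp xy [ 0.38450028 -0.23818213 -0.00519785]
tcp_pos: [0.3832, -0.2369, -0.0323]
contact_force: [0.5, 0.6, -0.4]
tcp_pos: [0.3832, -0.2369, -0.0344]
contact_force: [0.3, -0.3, -1.1]
```

```bash
python3 -m jog '[[0,0,2,0,0,0,0],[0,0,0,0,0,0,0]]' | sed -n '2p;4p'
python3 -m jog '[[0,0,2,0,0,0,0],[0,0,0,0,0,0,0]]'| sed -n '2p;4p'
python3 -m jog '[[0,0,2,0,0,0,0],[0,0,0,0,0,0,0]]'| sed -n '2p;4p'
python3 -m jog '[[0,0,2,0,0,0,0],[0,0,0,0,0,0,0]]'| sed -n '2p;4p'
```

```text
tcp_pos: [0.3835, -0.2371, -0.0348]
contact_force: [-2.6, 3.0, 8.4]
tcp_pos: [0.3835, -0.2372, -0.0348]
contact_force: [-9.8, 7.0, 21.4]
tcp_pos: [0.3835, -0.2372, -0.0349]
contact_force: [-14.9, 9.6, 32.5]
tcp_pos: [0.3836, -0.2372, -0.035]
contact_force: [-21.5, 13.8, 45.7]
```

Contact at a reported z of -0.035 puts the true tip height at about reported + 35 mm. The finger position in x and y looks consistent. I'll lift to a true 22 mm and push on the right pad, watching the force.

```bash
python3 -m jog '[[0,0,-14,0,0,0,0],[0,0,-14,0,0,0,0],[-10,0,0,0,0,0,0],[-10,0,0,0,0,0,0],[-8,0,0,0,0,0,0],[0,0,0,0,0,0,0]]'| sed -n '2p;4p'
python3 -m jog '[[-8,0,0,0,0,0,0],[-4,0,0,0,0,0,0],[-4,0,0,0,0,0,0],[0,0,0,0,0,0,0]]'| sed -n '2p;4p'
python3 -m jog '[[-4,0,0,0,0,0,0],[-4,0,0,0,0,0,0],[0,0,0,0,0,0,0]]'| sed -n '2p;4p'
python3 -m jog '[[-4,0,0,0,0,0,0],[-4,0,0,0,0,0,0],[0,0,0,0,0,0,0]]'| sed -n '2p;4p'
```

```text
tcp_pos: [0.4123, -0.2345, -0.0153]
contact_force: [-0.6, -0.0, 0.4]
tcp_pos: [0.4278, -0.2339, -0.0144]
contact_force: [0.8, -0.2, 0.1]
tcp_pos: [0.4358, -0.2335, -0.0139]
contact_force: [-0.6, -0.8, 0.5]
tcp_pos: [0.4413, -0.2338, -0.014]
contact_force: [-8.9, -2.7, 4.4]
```

```bash
python3 -m jog '[[-4,0,0,0,0,0,0],[-4,0,0,0,0,0,0],[-4,0,0,0,0,0,0],[-4,0,0,0,0,0,0],[-4,0,0,0,0,0,0],[-3,0,0,0,0,0,0],[0,0,0,0,0,0,0]]'| sed -n '2p;4p'
cat >> h.py <<'E'
def drier(im):
    g=cv2.cvtColor(im,cv2.COLOR_BGR2HSV); m=cv2.inRange(g,(45,80,40),(85,255,255)); m[:,:300]=0;m[:,420:]=0
    N,l,st,ce=cv2.connectedComponentsWithStats(m); i=1+np.argmax(st[1:,4]); print('btn',ce[i],st[i,4],plane('top',ce[i],.058).round(4))
    # slots: dark elongated blobs on the plate
    x0,y0=280,150; b=cv2.resize(im[y0:y0+120,x0:x0+140],None,fx=6,fy=6,interpolation=cv2.INTER_CUBIC); v=cv2.cvtColor(b,cv2.COLOR_BGR2GRAY)
    bh=cv2.morphologyEx(v,cv2.MORPH_BLACKHAT,np.ones((25,25))); m=(bh>18).astype(np.uint8)*255
    out=[]
    for c in cv2.findContours(m,0,2)[0]:
        (cx,cy),(w,h),a=cv2.minAreaRect(c)
        if 90<max(w,h)<160 and min(w,h)<26:
            p=cv2.boxPoints(((cx,cy),(w,h),a)); p=(p+.5)/6-.5+[x0,y0]; e=p[1]-p[0],p[2]-p[1]; k=np.argmax([np.linalg.norm(q) for q in e]); mid=p.mean(0)
            A=plane('top',mid+e[k]/2,.05);B=plane('top',mid-e[k]/2,.05)
            if A[0]<B[0]:A,B=B,A
            out.append([*plane('top',mid,.05)[:2],np.degrees(np.arctan2(*(A-B)[1::-1])),np.linalg.norm(A-B)])
    out=np.array(sorted(out,key=lambda r:-r[1]))
    if len(out)>1:
        d=np.polyfit(out[:,1],out[:,0],1); print('slots',len(out),out[0].round(4),out[-1].round(4),'yaw med',np.median(out[:,2]).round(2),'line yaw',-np.degrees(np.arctan(d[0])).round(2))
E
python3 - <<'E'
from h import *
drier(cv2.imread('pics/top0.png')); drier(env.camera('top'))
E
```

```text
tcp_pos: [0.4642, -0.2334, -0.014]
contact_force: [-8.6, -5.4, 3.0]
btn [347.54716981 251.56603774] 53 [ 0.4792 -0.1422  0.058 ]
slots 10 [ 0.5584 -0.0578 -3.2178  0.0617] [ 0.5494 -0.234  -2.8485  0.0593] yaw med -2.72 line yaw 3.52
btn [346.84615385 245.63461538] 52 [ 0.4957 -0.14    0.058 ]
slots 10 [ 0.5682 -0.0491  1.5221  0.0589] [  0.4782  -0.328  -30.4287   0.0683] yaw med 1.17 line yaw -12.34
```

```bash
python3 -m jog '[[-4,-1.5,0,0,0,0,0],[-4,-1.5,0,0,0,0,0],[-4,-1.5,0,0,0,0,0],[-4,-1.5,0,0,0,0,0],[0,0,0,0,0,0,0]]'| sed -n '2p;4p'
python3 -m jog '[[10,0,0,0,0,0,0],[20,0,0,0,0,0,0],[20,0,-40,0,0,0,0],[0,0,-40,0,0,0,0],[0,0,0,0,0,0,0]]'| sed -n '2p;4p'
python3 - <<'E'
from h import *
drier(env.camera('top'))
def ctr(): pass
E
```

```text
tcp_pos: [0.4805, -0.2372, -0.0141]
contact_force: [-9.7, -1.6, 5.2]
tcp_pos: [0.4366, -0.2418, 0.0718]
contact_force: [1.0, 0.6, 1.8]
btn [348. 242.] 49 [ 0.5059 -0.143   0.058 ]
slots 8 [ 0.5708 -0.0478  5.2765  0.0586] [ 0.5892 -0.2231  4.6886  0.0584] yaw med 5.27 line yaw 5.74
```

```bash
python3 -m jog '[[0,38,0,0,0,0,0],[0,38,0,0,0,0,0],[0,38,0,0,0,0,0],[0,38,0,0,0,0,0],[0,38,0,0,0,0,0],[0,0,40,0,0,0,0],[0,0,40,0,0,0,0],[0,0,3,0,0,0,0],[-14,0,0,0,0,0,0],[-14,0,0,0,0,0,0]]'| sed -n '2p;4p'
python3 -m jog '[[-4,0,0,0,0,0,0],[-4,0,0,0,0,0,0],[0,0,0,0,0,0,0]]'| sed -n '2p;4p'
python3 -m jog '[[-4,-1.5,0,0,0,0,0],[-4,-1.5,0,0,0,0,0],[0,0,0,0,0,0,0]]'| sed -n '2p;4p'
python3 -m jog '[[-4,-1.5,0,0,0,0,0],[-4,-1.5,0,0,0,0,0],[0,0,0,0,0,0,0]]'| sed -n '2p;4p'; python3 - <<'E'
from h import *
drier(env.camera('top'))
E
```

```text
tcp_pos: [0.4486, -0.0481, -0.02]
contact_force: [0.3, -0.3, 0.3]
tcp_pos: [0.4577, -0.0479, -0.019]
contact_force: [-0.1, 0.4, 0.5]
tcp_pos: [0.4632, -0.0495, -0.0199]
contact_force: [-8.1, 3.0, 4.9]
tcp_pos: [0.471, -0.0515, -0.0205]
contact_force: [-8.1, 4.1, 2.8]
btn [349.24390244 239.58536585] 41 [ 0.5127 -0.1464  0.058 ]
slots 3 [ 0.6002 -0.0165 -4.7567  0.0449] [ 6.6400e-01 -1.4090e-01 -8.7173e+01  4.8600e-02] yaw med -4.76 line yaw 12.88
```

```bash
python3 -m jog '[[-4,-1.5,-1,0,0,0,0],[-4,-1.5,-1,0,0,0,0],[-3,-1,-1,0,0,0,0],[0,0,0,0,0,0,0]]'| sed -n '2p;4p'
python3 -m jog '[[10,0,0,0,0,0,0],[20,0,0,0,0,0,0],[20,0,-40,0,0,0,0],[0,0,-40,0,0,0,0],[0,-38,0,0,0,0,0],[0,-38,0,0,0,0,0],[0,-38,0,0,0,0,0],[0,-38,0,0,0,0,0],[0,-34,0,0,0,0,0],[0,0,0,0,0,0,0]]'| sed -n '2p;4p'
python3 - <<'E'
from h import *
drier(env.camera('top'))
E
```

```text
tcp_pos: [0.482, -0.0552, -0.0186]
contact_force: [-5.6, 2.4, -3.1]
tcp_pos: [0.448, -0.2502, 0.0605]
contact_force: [0.6, -0.2, -0.5]
btn [349.5 236.5] 52 [ 0.5214 -0.1469  0.058 ]
slots 2 [ 0.5853 -0.0773  3.4479  0.0453] [ 0.592  -0.2095  1.8273  0.0473] yaw med 2.64 line yaw 2.9
```

```bash
python3 -m jog '[[0,3,40,0,0,0,0],[0,0,38,0,0,0,0],[-12,0,0,0,0,0,0],[-14,0,0,0,0,0,0],[-10,0,0,0,0,0,0],[0,0,0,0,0,0,0]]'| sed -n '2p;4p'
python3 -m jog '[[-4,0,0,0,0,0,0],[-4,-1,0,0,0,0,0],[-4,-1,0,0,0,0,0],[-4,-1,0,0,0,0,0],[-4,-1,0,0,0,0,0],[-3,-1,0,0,0,0,0],[0,0,0,0,0,0,0]]'| sed -n '2p;4p'
python3 -m jog '[[10,0,0,0,0,0,0],[20,0,0,0,0,0,0],[20,0,-40,0,0,0,0],[0,0,-40,0,0,0,0],[0,38,0,0,0,0,0],[0,38,0,0,0,0,0],[0,38,0,0,0,0,0],[0,38,0,0,0,0,0],[0,38,0,0,0,0,0],[0,0,0,0,0,0,0]]'| sed -n '2p;4p'
python3 - <<'E'
from h import *
drier(env.camera('top'))
E
```

```text
tcp_pos: [0.4861, -0.2385, -0.0169]
contact_force: [-0.2, 0.2, 0.5]
tcp_pos: [0.5055, -0.2436, -0.0168]
contact_force: [-9.9, -1.5, 5.5]
tcp_pos: [0.4459, -0.0508, 0.0603]
contact_force: [-0.9, 0.8, 0.0]
btn [350.83673469 233.42857143] 49 [ 0.5301 -0.1505  0.058 ]
slots 3 [  0.5402   0.0354 -16.7352   0.056 ] [  0.4771  -0.1031 -10.3863   0.0691] yaw med -10.39 line yaw -27.36
```

```bash
python3 -m jog '[[0,-2,40,0,0,0,0],[0,0,38,0,0,0,0],[-12,0,0,0,0,0,0],[-14,0,0,0,0,0,0],[-10,0,0,0,0,0,0],[0,0,0,0,0,0,0]]'| sed -n '2p;4p'
python3 -m jog '[[-4,0,0,0,0,0,0],[-4,-1,0,0,0,0,0],[-4,-1,0,0,0,0,0],[-4,-1,0,0,0,0,0],[-4,-1,0,0,0,0,0],[0,0,0,0,0,0,0]]'| sed -n '2p;4p'
python3 -m jog '[[10,0,0,0,0,0,0],[20,0,0,0,0,0,0],[20,0,-40,0,0,0,0],[0,0,-40,0,0,0,0],[0,-38,0,0,0,0,0],[0,-38,0,0,0,0,0],[0,-38,0,0,0,0,0],[0,-38,0,0,0,0,0],[0,-38,0,0,0,0,0],[0,0,0,0,0,0,0]]'| sed -n '2p;4p'
python3 - <<'E'
from h import *
drier(env.camera('top'))
E
```

```text
tcp_pos: [0.4836, -0.0571, -0.0182]
contact_force: [0.3, 0.3, 0.1]
tcp_pos: [0.5001, -0.0579, -0.0188]
contact_force: [-6.9, 4.8, 2.6]
tcp_pos: [0.4658, -0.2579, 0.0591]
contact_force: [-0.4, 0.0, -0.3]
btn [351.5 229.5] 52 [ 0.5412 -0.1522  0.058 ]
```

```bash
python3 -m jog '[[0,6,40,0,0,0,0],[0,0,38,0,0,0,0],[-12,0,0,0,0,0,0],[-14,0,0,0,0,0,0],[-12,0,0,0,0,0,0],[0,0,0,0,0,0,0]]'| sed -n '2p;4p'
python3 -m jog '[[-4,0,0,0,0,0,0],[-4,0,0,0,0,0,0],[-4,0,0,0,0,0,0],[-4,0,0,0,0,0,0],[0,0,0,0,0,0,0]]'| sed -n '2p;4p'
python3 -m jog '[[10,0,0,0,0,0,0],[20,0,0,0,0,0,0],[20,0,-40,0,0,0,0],[0,0,-40,0,0,0,0],[0,38,0,0,0,0,0],[0,38,0,0,0,0,0],[0,38,0,0,0,0,0],[0,38,0,0,0,0,0],[0,36,0,0,0,0,0],[0,0,0,0,0,0,0]]'| sed -n '2p;4p'
python3 - <<'E'
from h import *
drier(env.camera('top'))
E
```

```text
tcp_pos: [0.5057, -0.2419, -0.0188]
contact_force: [-0.3, 0.1, 0.5]
tcp_pos: [0.5181, -0.243, -0.0186]
contact_force: [-9.8, -3.2, 4.5]
tcp_pos: [0.4585, -0.0521, 0.0586]
contact_force: [0.4, 0.3, 0.7]
btn [351.64705882 228.07843137] 51 [ 0.5452 -0.1525  0.058 ]
```

```bash
python3 -m jog '[[0,-3,40,0,0,0,0],[0,0,38,0,0,0,0],[-14,0,0,0,0,0,0],[-14,0,0,0,0,0,0],[-10,0,0,0,0,0,0],[0,0,0,0,0,0,0]]'| sed -n '2p;4p'
python3 -m jog '[[-4,0,0,0,0,0,0],[-4,0,0,0,0,0,0],[-4,0,0,0,0,0,0],[0,0,0,0,0,0,0]]'| sed -n '2p;4p'
python3 -m jog '[[-3,0,0,0,0,0,0],[0,0,0,0,0,0,0]]'| sed -n '2p;4p'
python3 -m jog '[[-3,0,0,0,0,0,0],[0,0,0,0,0,0,0]]'| sed -n '2p;4p'
python3 - <<'E'
from h import *
drier(env.camera('top'))
E
```

```text
tcp_pos: [0.4983, -0.059, -0.0199]
contact_force: [1.2, 0.3, 0.1]
tcp_pos: [0.5068, -0.0571, -0.0198]
contact_force: [-10.2, 1.6, 6.7]
tcp_pos: [0.5093, -0.0566, -0.0198]
contact_force: [-12.3, 2.6, 7.1]
tcp_pos: [0.5122, -0.0562, -0.0198]
contact_force: [-12.6, 4.1, 7.0]
btn [351.32653061 225.65306122] 49 [ 0.552  -0.1515  0.058 ]
slots 6 [ 0.4982  0.0348 -6.9101  0.0636] [ 0.5828 -0.141   0.94    0.0505] yaw med -7.53 line yaw 21.25
```

Now the right side again, to about 0.526, then to the stop.

```bash
python3 -m jog '[[10,0,0,0,0,0,0],[20,0,0,0,0,0,0],[20,0,-40,0,0,0,0],[0,0,-40,0,0,0,0],[0,-38,0,0,0,0,0],[0,-38,0,0,0,0,0],[0,-38,0,0,0,0,0],[0,-38,0,0,0,0,0],[0,-38,0,0,0,0,0],[0,0,0,0,0,0,0]]'| sed -n '2p;4p'
python3 -m jog '[[0,0,40,0,0,0,0],[0,0,38,0,0,0,0],[-14,0,0,0,0,0,0],[-14,0,0,0,0,0,0],[-8,0,0,0,0,0,0],[0,0,0,0,0,0,0]]'| sed -n '2p;4p'
python3 -m jog '[[-4,0,0,0,0,0,0],[-4,0,0,0,0,0,0],[-4,0,0,0,0,0,0],[0,0,0,0,0,0,0]]'| sed -n '2p;4p'
python3 -m jog '[[-3,0,0,0,0,0,0],[0,0,0,0,0,0,0]]'| sed -n '2p;4p'
```

```text
tcp_pos: [0.4786, -0.256, 0.0576]
contact_force: [-0.2, -0.3, -0.2]
tcp_pos: [0.5168, -0.2472, -0.0198]
contact_force: [-0.1, -0.1, 0.1]
tcp_pos: [0.5257, -0.2477, -0.0195]
contact_force: [-9.4, -1.5, 4.3]
tcp_pos: [0.5282, -0.248, -0.0195]
contact_force: [-9.6, -2.8, 4.7]
```

```bash
python3 -m jog '[[-3,0,0,0,0,0,0],[0,0,0,0,0,0,0]]'| sed -n '2p;4p'
python3 -m jog '[[-3,0,0,0,0,0,0],[0,0,0,0,0,0,0]]'| sed -n '2p;4p'
python3 - <<'E'
from h import *
drier(env.camera('top'))
E
```

```text
tcp_pos: [0.528, -0.248, -0.0195]
contact_force: [-23.8, -3.5, 11.7]
tcp_pos: [0.5277, -0.2479, -0.0195]
contact_force: [-37.5, -2.0, 19.1]
btn [351.35294118 224.33333333] 51 [ 0.5558 -0.1515  0.058 ]
```

Right side is on the stop. Next, the left side until its force rises too.

```bash
python3 -m jog '[[16,0,0,0,0,0,0],[20,0,0,0,0,0,0],[20,0,-40,0,0,0,0],[0,0,-40,0,0,0,0],[0,38,0,0,0,0,0],[0,38,0,0,0,0,0],[0,38,0,0,0,0,0],[0,38,0,0,0,0,0],[0,38,0,0,0,0,0],[0,0,0,0,0,0,0]]'| sed -n '2p;4p'
python3 -m jog '[[0,0,40,0,0,0,0],[0,0,38,0,0,0,0],[-14,0,0,0,0,0,0],[-14,0,0,0,0,0,0],[-8,0,0,0,0,0,0],[0,0,0,0,0,0,0]]'| sed -n '2p;4p'
python3 -m jog '[[-3,0,0,0,0,0,0],[-3,0,0,0,0,0,0],[0,0,0,0,0,0,0]]'| sed -n '2p;4p'
python3 -m jog '[[-3,0,0,0,0,0,0],[0,0,0,0,0,0,0]]'| sed -n '2p;4p'
```

```text
tcp_pos: [0.4689, -0.0543, 0.0578]
contact_force: [-0.6, 0.6, -0.3]
tcp_pos: [0.5067, -0.0578, -0.0202]
contact_force: [0.2, 0.1, 0.1]
tcp_pos: [0.5117, -0.0573, -0.0204]
contact_force: [-0.2, -0.4, 0.9]
tcp_pos: [0.5142, -0.0569, -0.0209]
contact_force: [0.2, 0.3, 0.4]
```

```bash
python3 -m jog '[[-3,0,0,0,0,0,0],[0,0,0,0,0,0,0]]'| sed -n '2p;4p'
python3 -m jog '[[-3,0,0,0,0,0,0],[0,0,0,0,0,0,0]]'| sed -n '2p;4p'
python3 -m jog '[[-3,0,0,0,0,0,0],[0,0,0,0,0,0,0]]'| sed -n '2p;4p'
```

```text
tcp_pos: [0.5144, -0.0567, -0.0209]
contact_force: [-13.1, 0.7, 9.1]
tcp_pos: [0.5157, -0.0561, -0.021]
contact_force: [-20.2, 1.4, 13.8]
tcp_pos: [0.5153, -0.0561, -0.021]
contact_force: [-36.0, 2.4, 22.8]
```

Both corners are seated: the contact line slopes 3.7°, matching the stand. Retreating, raising and turning the tool for the carriers.

```bash
python3 -m jog '[[20,0,0,0,0,0,0],[30,0,0,0,0,0,0],[30,0,-20,0,0,0,0],[0,0,-41,0,0,7,0],[0,0,-41,0,0,7,0],[0,0,-41,0,0,7,0],[0,0,-41,0,0,7,0],[0,0,-41,0,0,7,0],[0,0,-41,0,0,7,30],[0,0,0,0,0,7,40]]'| sed -n '2p;4p'
python3 -m jog '[[0,0,0,0,0,7,40],[0,0,0,0,0,7,40],[0,0,0,0,0,7,40],[0,0,0,0,0,6,40],[0,0,0,0,0,0,40]]'
cat >> h.py <<'E'
def tabs():
    ims={n:env.camera(n) for n in('top','scene')}; res={}
    for n,r in(('top',(165,300,140,270)),('scene',(150,275,185,320))):
        im=ims[n]; big=cv2.resize(im[r[0]:r[1],r[2]:r[3]],None,fx=4,fy=4,interpolation=cv2.INTER_CUBIC)
        m=cv2.inRange(cv2.cvtColor(big,cv2.COLOR_BGR2HSV),(100,110,30),(125,255,255)); m=cv2.morphologyEx(m,cv2.MORPH_CLOSE,np.ones((9,9)))
        for c in cv2.findContours(m,0,2)[0]:
            if cv2.contourArea(c)<500: continue
            (a,b),wh,an=cv2.minAreaRect(c); 
            M=cv2.moments(c); uv=(np.array([M['m10'],M['m01']])/M['m00']+.5)/4-.5+[r[2],r[0]]
            res.setdefault(n,[]).append((uv,an,cv2.contourArea(c)/16))
    for uv,an,A in res['top']:
        best=None
        for u2,a2,A2 in res['scene']:
            P=tri(u2,uv); e=np.linalg.norm(proj('top',P)[0]-uv)+np.linalg.norm(proj('scene',P)[0]-u2)
            if best is None or e+abs(P[2]-.165)*200<best[0]: best=(e+abs(P[2]-.165)*200,P,e,u2)
        print('top',uv.round(1),'ang',round(an,1),'A',A,'scene',best[3].round(1),'P',best[1].round(4),'err',best[2].round(2))
    return ims
E
python3 - <<'E'
from h import *
ims=tabs(); drier(ims['top']); t,s=ims['top'],ims['scene']
b=cv2.resize(t[200:290,160:250],None,fx=4.4,fy=4.4,interpolation=cv2.INTER_CUBIC)
c=cv2.resize(t[160:250,330-45:330+45+0],None,fx=4.4,fy=4.4,interpolation=cv2.INTER_CUBIC)
cv2.imwrite('pics/t6.png',cv2.convertScaleAbs(np.vstack([np.hstack([b,c])]),alpha=1.5))
cv2.imwrite('pics/top6.png',t);cv2.imwrite('pics/scene6.png',s); print(env.get_obs()['joint_positions'])
E
```

```text
tcp_pos: [0.4453, -0.062, 0.2548]
contact_force: [0.5, -0.4, 1.1]
time_s: 27.38
tcp_pos: [0.4433, -0.0616, 0.245]
tcp_rot: [0.0, 0.59, 0.807, 0.0]
contact_force: [-0.0, -1.0, -0.0]
gripper_width: 0.0396
grasp_force: 0.0
top [173.1 257. ] ang 88.3 A 74.0625 scene [224.7 194.5] P [0.44   0.3101 0.1629] err 0.12
top [206.8 256.9] ang 70.3 A 94.15625 scene [242.3 205.3] P [0.4431 0.2229 0.1619] err 0.21
top [205.4 219. ] ang 72.5 A 82.65625 scene [265.8 193.6] P [0.5421 0.2324 0.1614] err 0.44
top [172.  216.8] ang 72.6 A 68.8125 scene [249.2 182.9] P [0.5445 0.3208 0.162 ] err 0.4Traceback (most recent call last):
  File "<stdin>", line 2, in <module>
  File "h.py", line 31, in drier
    N,l,st,ce=cv2.connectedComponentsWithStats(m); i=1+np.argmax(st[1:,4]); print('btn',ce[i],st[i,4],plane('top',ce[i],.058).round(4))
                                                       ~~~~~~~~~^^^^^^^^^^
    return _wrapfunc(a, 'argmax', axis=axis, out=out, **kwds)
    return bound(*args, **kwds)
ValueError: attempt to get argmax of an empty sequence
```

```bash
python3 - <<'E'
from h import *
go([.4431,.2229,.25],20); go([.4431,.2229,.117],20)
E
```

```text
tcp [443.2 -61.6 244.9] turn [ 0.01  0.01 -1.95] shift now [270.5  88.   -5.1] shift after [267.4  97.2  -5.1]
tcp [443.2 -61.6 244.9] turn [ 0.01  0.01 -1.95] shift now [270.5  88.  127.9] shift after [267.4  97.2 127.9]
```

```bash
python3 -m jog '[[0,0,0,0,0,-2,40],[38,14,0,0,0,0,40],[38,14,0,0,0,0,40],[38,14,0,0,0,0,40],[38,14,0,0,0,0,40],[38,14,0,0,0,0,40],[38,14,0,0,0,0,40],[39.4,13.2,0,0,0,0,40],[0,0,0,0,0,0,40],[0,0,0,0,0,0,40]]'| sed -n '2p;4p'
python3 - <<'E'
from h import *
go([.4431,.2229,.117],20)
E
```

```text
tcp_pos: [0.4432, 0.2249, 0.2442]
contact_force: [-0.4, -1.9, 0.2]
tcp [443.2 224.9 244.2] turn [-0.07  0.01  0.26] shift now [ -1.8  -0.6 127.2] shift after [ -1.8  -0.8 127.2]
```

```bash
python3 -m jog '[[-2,-1,30,0,0,0,40],[0,0,30,0,0,0,40],[0,0,30,0,0,0,40],[0,0,12,0,0,0,40],[0,0,12,0,0,0,40],[0,0,13,0,0,0,40],[0,0,0,0,0,0,40]]'
python3 -m jog '[[0,0,0,0,0,0,0],[0,0,0,0,0,0,0],[0,0,0,0,0,0,0],[0,0,0,0,0,0,0],[0,0,0,0,0,0,0]]' 60
```

```text
time_s: 28.9
tcp_pos: [0.4432, 0.2199, 0.1161]
tcp_rot: [-0.001, 0.575, 0.818, -0.001]
contact_force: [-1.1, -1.0, -0.2]
gripper_width: 0.0398
grasp_force: 0.0
time_s: 29.32
tcp_pos: [0.4445, 0.2211, 0.1197]
tcp_rot: [0.001, 0.575, 0.818, 0.001]
contact_force: [0.8, -0.2, 5.8]
gripper_width: 0.0091
grasp_force: 60.7
```

```bash
python3 -m jog '[[0,0,-20,0,0,0,0],[0,0,-20,0,0,0,0],[0,0,-30,0,0,0,0],[0,0,-29,0,0,0,0],[0,0,0,0,0,7,0],[0,0,0,0,0,7,0],[0,0,0,0,0,2,0],[0,0,0,0,0,0,0]]'
python3 - <<'E'
from h import *
go([*stand(-.10,-.096),.219],3.9);go([*stand(0,-.096),.219],3.9)
E
```

```text
time_s: 29.98
tcp_pos: [0.4434, 0.2207, 0.2164]
tcp_rot: [-0.0, 0.683, 0.73, -0.001]
contact_force: [-0.8, 0.3, -2.3]
gripper_width: 0.0094
grasp_force: 59.5
tcp [443.4 220.7 216.4] turn [-0.06  0.02 -0.1 ] shift now [-474.9   61.    -2.5] shift after [-475.    60.2   -2.6]
tcp [443.4 220.7 216.4] turn [-0.06  0.02 -0.1 ] shift now [-474.7  161.    -2.7] shift after [-475.   160.2   -2.6]
```

```bash
python3 -m jog '[[-15,0,0,0,0,0,0],[-30,0,0,0,0,0,0],[-38,0,0,0,0,0,0],[-38,0,0,0,0,0,0],[-38,0,0,0,0,0,0],[-38,0,0,0,0,0,0],[-38,5,0,0,0,0,0],[-38,5,0,0,0,0,0],[-38,10,0,0,0,0,0],[-38,10,0,0,0,0,0]]'
python3 -m jog '[[-38,10,0,0,0,0,0],[-38,10,0,0,0,0,0],[-30,10,0,0,0,0,0],[-15,0,0,0,0,0,0],[-5,0,0,0,0,0,0],[0,0,0,0,0,0,0],[0,0,0,0,0,0,0]]'
python3 - <<'E'
from h import *
go([*stand(0,-.096),.219],3.9)
im=env.camera('scene');a=cv2.resize(im[180:340,260:470],None,fx=3.8,fy=3.8,interpolation=cv2.INTER_CUBIC); cv2.imwrite('pics/s7.png',cv2.convertScaleAbs(a,alpha=1.3))
E
```

```text
time_s: 30.82
tcp_pos: [0.4968, -0.1274, 0.2166]
tcp_rot: [-0.0, 0.682, 0.731, 0.0]
contact_force: [0.7, 0.4, -2.5]
gripper_width: 0.0088
grasp_force: 59.5
time_s: 31.4
tcp_pos: [0.5352, -0.248, 0.2169]
tcp_rot: [-0.0, 0.682, 0.731, 0.0]
contact_force: [-0.4, 0.7, -2.7]
gripper_width: 0.0091
grasp_force: 59.5
tcp [ 535.2 -248.   216.9] turn [-0.02 -0.06  0.02] shift now [ -1.1 100.5  -2.2] shift after [ -1.1 100.5  -2.1]
```

View pics/s7.png

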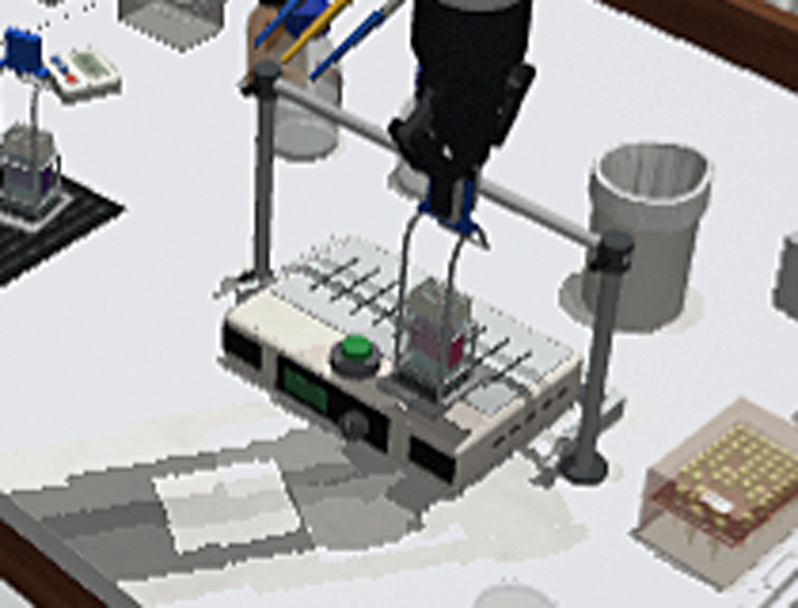

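The carrier hangs straight in front of the rail, with its foot clear of the drier and the rail between the hook end and the slide tops. Advancing.

```bash
python3 -m jog '[[0,0,-2,0,0,0,0],[0,20,0,0,0,0,0],[0,20,0,0,0,0,0],[0,15,0,0,0,0,0],[0,10,0,0,0,0,0],[0,0,0,0,0,0,0]]' | sed -n '2p;4p'
python3 -m jog '[[0,10,0,0,0,0,0],[0,10,0,0,0,0,0],[0,10,0,0,0,0,0],[0,5,0,0,0,0,0],[0,0,0,0,0,0,0],[0,0,0,0,0,0,0]]' | sed -n '2p;4p'
python3 - <<'E'
from h import *
go([*stand(0,-.096),.183],3.9)
E
```

```text
tcp_pos: [0.6017, -0.2429, 0.2187]
contact_force: [-0.0, -0.5, -2.5]
tcp_pos: [0.6348, -0.242, 0.2191]
contact_force: [-0.7, 0.6, -2.1]
tcp [ 634.8 -242.   219.1] turn [-0.02  0.   -0.01] shift now [-0.3  0.7 36.1] shift after [-0.3  0.7 36.1]
```

```bash
python3 -m jog '[[0,0,10,0,0,0,0],[0,0,10,0,0,0,0],[0,0,8,0,0,0,0],[0,0,0,0,0,0,0]]' | sed -n '2p;4p'
python3 -m jog '[[0,0,4,0,0,0,0],[0,0,0,0,0,0,0]]' | sed -n '2p;4p'
python3 -m jog '[[0,0,2,0,0,0,0],[0,0,0,0,0,0,0]]' | sed -n '2p;4p'
python3 -m jog '[[0,0,2,0,0,0,0],[0,0,0,0,0,0,0]]' | sed -n '2p;4p'
```

```text
tcp_pos: [0.6338, -0.2421, 0.187]
contact_force: [-0.3, 0.3, -3.4]
tcp_pos: [0.6348, -0.2424, 0.1859]
contact_force: [0.4, -0.6, -3.6]
tcp_pos: [0.6353, -0.2425, 0.1849]
contact_force: [0.4, 0.0, -2.2]
tcp_pos: [0.6354, -0.2425, 0.1834]
contact_force: [-0.3, 0.5, 0.4]
```

```bash
python3 -m jog '[[0,0,1,0,0,0,0],[0,0,0,0,0,0,0],[0,0,0,0,0,0,14],[0,0,0,0,0,0,20],[0,0,0,0,0,0,30],[0,0,0,0,0,0,30],[0,0,0,0,0,0,30]]'
python3 -m jog '[[0,0,-15,0,0,0,30],[0,0,-25,0,0,0,30],[0,0,-35,0,0,0,40],[0,-38,0,0,0,0,40],[20,-38,0,0,0,0,40],[38,-38,0,0,0,0,40],[38,-20,0,0,0,0,40],[0,0,0,0,0,0,40]]'
python3 - <<'E'
from h import *
ims=tabs(); cv2.imwrite('pics/top7.png',ims['top']); cv2.imwrite('pics/scene7.png',ims['scene'])
t,s=ims['top'],ims['scene']
cv2.imwrite('pics/cmb7.png',cv2.convertScaleAbs(np.hstack([cv2.resize(t[170:290,300:430],(433,400),interpolation=cv2.INTER_CUBIC),cv2.resize(s[190:310,300:410],(367,400),interpolation=cv2.INTER_CUBIC)]),alpha=1.4))
E
```

```text
time_s: 33.87
tcp_pos: [0.6351, -0.2424, 0.1816]
tcp_rot: [-0.0, 0.683, 0.73, -0.0]
contact_force: [0.2, 0.3, 0.7]
gripper_width: 0.0299
grasp_force: 0.0
time_s: 34.53
tcp_pos: [0.5025, -0.1609, 0.2578]
tcp_rot: [-0.001, 0.682, 0.731, 0.001]
contact_force: [-0.8, -0.5, -0.0]
gripper_width: 0.0401
grasp_force: 0.0
top [173.1 257. ] ang 88.3 A 73.75 scene [224.7 194.5] P [0.4399 0.31   0.1629] err 0.12
top [205.4 218.9] ang 72.5 A 81.9375 scene [265.8 193.6] P [0.5422 0.2325 0.1613] err 0.42
top [172.  216.7] ang 71.9 A 67.53125 scene [249.2 182.9] P [0.5446 0.3207 0.1621] err 0.48
```

View pics/cmb7.png

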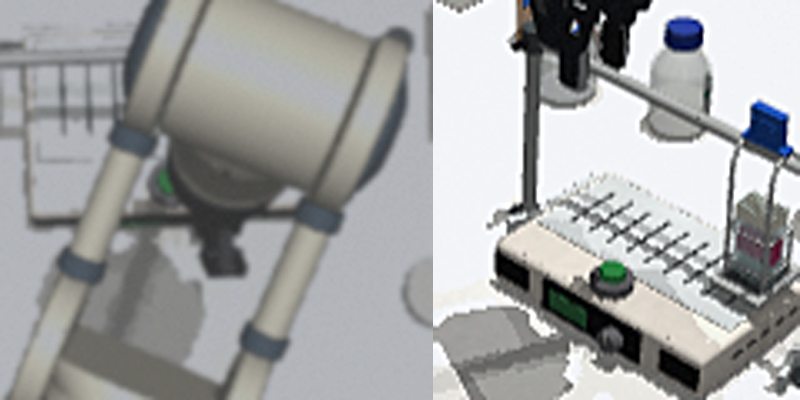

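Pink hangs on the rail (right side of crop, tab at (770,125)) and the drier is in the bay. Next is violet.

```bash
python3 - <<'E'
from h import *
go([.5422,.2325,.25],16)
E
```

```text
tcp [ 505.4 -164.4  257.7] turn [  0.1    0.07 -12.06] shift now [393.4  63.9   7.5] shift after [371.4 144.7   7.7]
```

```bash
python3 -m jog '[[0,0,0,0,0,-6,40],[0,0,0,0,0,-6,40],[37,14.5,0,0,0,0,40],[37,14.5,0,0,0,0,40],[37,14.5,0,0,0,0,40],[37,14.5,0,0,0,0,40],[37,14.5,0,0,0,0,40],[37,14.5,0,0,0,0,40],[37,14.5,0,0,0,0,40],[37,14.5,0,0,0,0,40]]'|sed -n 2p
python3 -m jog '[[37,14.5,0,0,0,0,40],[30,12,0,0,0,0,40],[8,2.5,0,0,0,0,40],[0,0,0,0,0,0,40],[0,0,0,0,0,0,40]]'|sed -n 2p
python3 - <<'E'
from h import *
go([.5422,.2325,.121],16)
E
```

```text
tcp_pos: [0.5378, 0.1528, 0.2565]
tcp_pos: [0.5448, 0.2308, 0.2562]
tcp [544.8 230.8 256.2] turn [-0.06  0.05 -0.13] shift now [  2.5  -1.9 135.2] shift after [  2.4  -2.  135.2]
```

```bash
python3 -m jog '[[2.5,-2,30,0,0,0,40],[0,0,30,0,0,0,40],[0,0,30,0,0,0,40],[0,0,20,0,0,0,40],[0,0,12,0,0,0,40],[0,0,13,0,0,0,40],[0,0,0,0,0,0,40]]'| sed -n '2p;4p'
python3 -m jog '[[0,0,0,0,0,0,0],[0,0,0,0,0,0,0],[0,0,0,0,0,0,0],[0,0,0,0,0,0,0],[0,0,0,0,0,0,0]]' 60
python3 -m jog '[[0,0,-20,0,0,0,0],[0,0,-20,0,0,0,0],[0,0,-30,0,0,0,0],[0,0,-30,0,0,0,0],[0,0,0,0,0,6,0],[0,0,0,0,0,6,0],[0,0,0,0,0,0,0]]'
python3 - <<'E'
from h import *
go([*stand(-.10,-.032),.219],3.9);go([*stand(0,-.032),.219],3.9)
E
```

```text
tcp_pos: [0.541, 0.2316, 0.1196]
contact_force: [-0.5, -0.1, -1.2]
time_s: 36.88
tcp_pos: [0.5426, 0.2334, 0.1242]
tcp_rot: [0.001, 0.603, 0.798, 0.002]
contact_force: [0.5, -0.8, 7.2]
gripper_width: 0.0088
grasp_force: 60.5
time_s: 37.47
tcp_pos: [0.5414, 0.2333, 0.2221]
tcp_rot: [-0.0, 0.684, 0.729, 0.0]
contact_force: [0.1, 0.3, -2.5]
gripper_width: 0.0089
grasp_force: 59.2
tcp [541.4 233.3 222.1] turn [ 0.01 -0.01 -0.23] shift now [-417.1  -36.8    3. ] shift after [-416.9  -38.5    3.1]
tcp [541.4 233.3 222.1] turn [ 0.01 -0.01 -0.23] shift now [-416.7   63.2    3. ] shift after [-416.9   61.5    3.1]
```

```bash
python3 -m jog '[[-15,-10,0,0,0,0,0],[-30,-10,0,0,0,0,0],[-38,-10,0,0,0,0,0],[-38,-9,0,0,0,0,0],[-38,0,0,0,0,0,0],[-38,0,0,0,0,0,0],[-38,0,0,0,0,0,0],[-38,0,0,0,0,0,0],[-38,0,0,0,0,0,0],[-38,0,0,0,0,0,0]]'| sed -n '2p;4,6p'
python3 -m jog '[[-38,0,0,0,0,0,0],[-20,0,0,0,0,0,0],[-8,0,-1,0,0,0,0],[-2,0,0,0,0,0,0],[0,0,0,0,0,0,0],[0,0,0,0,0,0,0]]'| sed -n '2p;4,6p'
python3 - <<'E'
from h import *
go([*stand(0,-.032),.223],3.9)
E
```

```text
tcp_pos: [0.5254, -0.1193, 0.221]
contact_force: [0.3, -0.1, -2.6]
gripper_width: 0.0086
grasp_force: 59.3
tcp_pos: [0.5307, -0.1842, 0.2227]
contact_force: [0.5, -0.1, -1.5]
gripper_width: 0.0086
grasp_force: 59.3
tcp [ 530.7 -184.2  222.7] turn [-0.02 -0.05  0.09] shift now [ -1.2 100.7  -0.4] shift after [ -1.  100.7  -0.3]
```

```bash
python3 -m jog '[[0,20,0,0,0,0,0],[0,20,0,0,0,0,0],[0,20,0,0,0,0,0],[0,10,0,0,0,0,0],[0,10,0,0,0,0,0],[0,10,0,0,0,0,0],[0,10,0,0,0,0,0],[0,0,0,0,0,0,0],[0,0,0,0,0,0,0]]' | sed -n '2p;4p'
python3 -m jog '[[0,0,10,0,0,0,0],[0,0,10,0,0,0,0],[0,0,8,0,0,0,0],[0,0,4,0,0,0,0],[0,0,0,0,0,0,0]]' | sed -n '2p;4p'
python3 -m jog '[[0,0,3,0,0,0,0],[0,0,0,0,0,0,0]]' | sed -n '2p;4p'
python3 -m jog '[[0,0,2,0,0,0,0],[0,0,0,0,0,0,0]]' | sed -n '2p;4p'
```

```text
tcp_pos: [0.6305, -0.1772, 0.2225]
contact_force: [-0.3, 0.3, -2.1]
tcp_pos: [0.6296, -0.1787, 0.1894]
contact_force: [-0.4, -0.5, -2.7]
tcp_pos: [0.6305, -0.1789, 0.1883]
contact_force: [0.1, -0.7, -1.4]
tcp_pos: [0.631, -0.179, 0.1878]
contact_force: [0.7, 0.1, 4.2]
```

```bash
python3 -m jog '[[0,0,0,0,0,0,0],[0,0,0,0,0,0,14],[0,0,0,0,0,0,20],[0,0,0,0,0,0,30],[0,0,0,0,0,0,30],[0,0,0,0,0,0,30]]'|sed -n '2p;4p;5p'
python3 -m jog '[[0,0,-15,0,0,0,30],[0,0,-25,0,0,0,30],[0,0,-30,0,0,0,40],[0,-38,0,0,0,0,40],[20,-38,0,0,0,0,40],[38,-38,0,0,0,0,40],[38,-20,0,0,0,0,40],[38,0,0,0,0,0,40],[20,0,0,0,0,0,40],[0,0,0,0,0,0,40]]'|sed -n '2p;4p;5p'
python3 - <<'E'
from h import *
ims=tabs(); go([.4399,.31,.25],1.5)
s=cv2.cvtColor(ims['scene'],cv2.COLOR_BGR2HSV); m=cv2.inRange(s,(100,150,60),(125,255,255)); m[:,:300]=0;m[:180]=0;m[260:]=0;m[:,420:]=0
N,l,st,ce=cv2.connectedComponentsWithStats(m)
for i in range(1,N):
    if st[i,4]>8: print(st[i],ce[i],plane('scene',ce[i],.229))
E
```

```text
tcp_pos: [0.6302, -0.1788, 0.1853]
contact_force: [1.2, 0.7, -0.4]
gripper_width: 0.0299
tcp_pos: [0.4966, -0.0403, 0.2567]
contact_force: [-0.9, -0.2, -0.5]
gripper_width: 0.0398
top [173.1 257. ] ang -0.0 A 73.96875 scene [224.7 194.5] P [0.44   0.3101 0.1629] err 0.12
top [172.  216.8] ang 72.3 A 68.25 scene [249.2 182.9] P [0.5446 0.3208 0.162 ] err 0.47
tcp [497.2 -43.3 256. ] turn [0.02 0.03 2.45] shift now [356.4 -32.8   5.8] shift after [354.7 -48.    6. ]
[327 180  19  12  50] [336.82 183.34] [0.67302064 0.0455927  0.229     ]
[342 183  18  17  38] [351.10526316 190.55263158] [ 0.6744204  -0.01405813  0.229     ]
[370 196  11   5  44] [374.72727273 197.88636364] [ 0.69585346 -0.08992091  0.229     ]
[378 212  11   6  23] [383.17391304 214.60869565] [ 0.64578443 -0.16781365  0.229     ]
[376 221   8   5  12] [379.25       223.08333333] [ 0.60521999 -0.18978059  0.229     ]
[396 221  10   5  22] [400.77272727 222.90909091] [ 0.65017444 -0.22825982  0.229     ]
[385 225   5   3  11] [386.90909091 225.81818182] [ 0.61073839 -0.21272745  0.229     ]
[399 225   4   7  11] [400.63636364 228.45454545] [ 0.62885299 -0.24590719  0.229     ]
[403 232   5   5  13] [404.76923077 234.15384615] [ 0.61611727 -0.27105702  0.229     ]
```

```bash
python3 -m jog '[[0,0,0,0,0,2.4,40],[37,-5,0,0,0,0,40],[37,-5,0,0,0,0,40],[37,-5,0,0,0,0,40],[37,-5,0,0,0,0,40],[37,-5,0,0,0,0,40],[37,-5,0,0,0,0,40],[37,-5,0,0,0,0,40],[37,-5,0,0,0,0,40],[37,-5,0,0,0,0,40]]'|sed -n 2p
python3 -m jog '[[16,-3,0,0,0,0,40],[5,0,0,0,0,0,40],[0,0,0,0,0,0,40],[0,0,0,0,0,0,40]]'|sed -n 2p
python3 - <<'E'
from h import *
go([.440,.3101,.123],1.5)
E
```

```text
tcp_pos: [0.4443, 0.2887, 0.2554]
tcp_pos: [0.4411, 0.3078, 0.2554]
tcp [441.1 307.8 255.4] turn [-0.02  0.06 -0.11] shift now [  2.5  -1.  132.4] shift after [  2.3  -1.  132.4]
```

```bash
python3 -m jog '[[2,-1,30,0,0,0,40],[0,0,30,0,0,0,40],[0,0,30,0,0,0,40],[0,0,20,0,0,0,40],[0,0,12,0,0,0,40],[0,0,11,0,0,0,40],[0,0,0,0,0,0,40]]'| sed -n '2p;4p'
python3 -m jog '[[0,0,0,0,0,0,0],[0,0,0,0,0,0,0],[0,0,0,0,0,0,0],[0,0,0,0,0,0,0],[0,0,0,0,0,0,0]]' 60
python3 -m jog '[[0,0,-20,0,0,0,0],[0,0,-20,0,0,0,0],[0,0,-30,0,0,0,0],[0,0,-30,0,0,0,0],[0,0,0,0,0,-2.4,0],[0,0,0,0,0,0,0]]'
python3 - <<'E'
from h import *
go([*stand(-.10,.032),.219],3.9);go([*stand(0,.032),.219],3.9)
E
```

```text
tcp_pos: [0.4391, 0.3095, 0.121]
contact_force: [0.6, -0.6, 0.6]
time_s: 43.9
tcp_pos: [0.4402, 0.3113, 0.125]
tcp_rot: [0.001, 0.698, 0.716, 0.002]
contact_force: [1.2, -0.7, 5.4]
gripper_width: 0.0088
grasp_force: 61.0
time_s: 44.4
tcp_pos: [0.4398, 0.3115, 0.2251]
tcp_rot: [0.0, 0.682, 0.731, 0.002]
contact_force: [-0.6, -0.4, -3.0]
gripper_width: 0.0088
grasp_force: 59.7
tcp [439.8 311.5 225.1] turn [ 0.19 -0.11  0.06] shift now [-437.9   57.2    5.5] shift after [-437.8   57.7    6.1]
tcp [439.8 311.5 225.1] turn [ 0.19 -0.11  0.06] shift now [-438.   157.2    5.8] shift after [-437.8  157.7    6.1]
```

```bash
python3 -m jog '[[-15,0,0,0,0,0,0],[-30,0,0,0,0,0,0],[-38,0,0,0,0,0,0],[-38,0,0,0,0,0,0],[-38,0,0,0,0,0,0],[-38,5,0,0,0,0,0],[-38,10,0,0,0,0,0],[-38,10,0,0,0,0,0],[-38,10,0,0,0,0,0],[-38,10,0,0,0,0,0]]'| sed -n '2p;4,6p'
python3 -m jog '[[-38,8,0,0,0,0,0],[-30,5,0,0,0,0,0],[-16,0,0,0,0,0,0],[-5,0,0,0,0,0,0],[0,0,0,0,0,0,0],[0,0,0,0,0,0,0]]'| sed -n '2p;4,6p'
python3 - <<'E'
from h import *
go([*stand(0,.032),.224],3.9)
E
```

```text
tcp_pos: [0.5071, -0.036, 0.2209]
contact_force: [0.6, 0.9, -2.9]
gripper_width: 0.0086
grasp_force: 59.7
tcp_pos: [0.5261, -0.1214, 0.2217]
contact_force: [1.0, -0.1, -2.1]
gripper_width: 0.0087
grasp_force: 59.7
tcp [ 526.1 -121.4  221.7] turn [-0.11 -0.08 -0.06] shift now [ 1.000e-01  1.009e+02 -2.500e+00] shift after [ -0.  100.9  -2.3]
```

```bash
python3 -m jog '[[0,20,-2,0,0,0,0],[0,20,0,0,0,0,0],[0,20,0,0,0,0,0],[0,10,0,0,0,0,0],[0,10,0,0,0,0,0],[0,10,0,0,0,0,0],[0,11,0,0,0,0,0],[0,0,0,0,0,0,0],[0,0,0,0,0,0,0]]' | sed -n '2p;4p'
python3 -m jog '[[0,0,10,0,0,0,0],[0,0,10,0,0,0,0],[0,0,8,0,0,0,0],[0,0,4,0,0,0,0],[0,0,0,0,0,0,0]]' | sed -n '2p;4p'
python3 -m jog '[[0,0,3,0,0,0,0],[0,0,0,0,0,0,0]]' | sed -n '2p;4p'
python3 -m jog '[[0,0,2,0,0,0,0],[0,0,0,0,0,0,0]]' | sed -n '2p;4p'
```

```text
tcp_pos: [0.6272, -0.1137, 0.2243]
contact_force: [-0.6, -0.9, -2.7]
tcp_pos: [0.6263, -0.1153, 0.1905]
contact_force: [0.9, -0.5, -2.7]
tcp_pos: [0.6272, -0.1155, 0.1896]
contact_force: [0.2, -0.4, -2.6]
tcp_pos: [0.6276, -0.1156, 0.1885]
contact_force: [0.3, -0.5, -0.7]
```

```bash
python3 -m jog '[[0,0,1,0,0,0,0],[0,0,0,0,0,0,0],[0,0,0,0,0,0,14],[0,0,0,0,0,0,20],[0,0,0,0,0,0,30],[0,0,0,0,0,0,30],[0,0,0,0,0,0,30]]'|sed -n '2p;4p;5p'
python3 -m jog '[[0,0,-15,0,0,0,30],[0,0,-25,0,0,0,30],[0,0,-30,0,0,0,40],[0,-38,0,0,0,0,40],[20,-38,0,0,0,0,40],[38,-38,0,0,0,0,40],[38,0,0,0,0,0,40],[38,0,0,0,0,0,40],[20,0,0,0,0,0,40],[0,0,0,0,0,0,40]]'|sed -n '2p;4p;5p'
python3 - <<'E'
from h import *
ims=tabs(); go([.5446,.3208,.25],17.5)
cv2.imwrite('pics/scene8.png',ims['scene'])
E
```

```text
tcp_pos: [0.6273, -0.1154, 0.1866]
contact_force: [-0.4, -0.1, 0.7]
gripper_width: 0.0303
tcp_pos: [0.5129, 0.0258, 0.2574]
contact_force: [-0.7, 1.1, 0.7]
gripper_width: 0.0396
top [172.  216.8] ang 72.3 A 67.90625 scene [249.2 182.9] P [0.5446 0.3208 0.162 ] err 0.46
tcp [513.4  22.5 257. ] turn [  0.02   0.03 -13.54] shift now [295.4  51.7   6.9] shift after [275.1 119.5   7. ]
```

```bash
python3 -m jog '[[0,0,0,0,0,-6.8,40],[0,0,0,0,0,-6.7,40],[36,15.5,0,0,0,0,40],[36,15.5,0,0,0,0,40],[36,15.5,0,0,0,0,40],[36,15.5,0,0,0,0,40],[36,15.5,0,0,0,0,40],[36,15.5,0,0,0,0,40],[36,15.5,0,0,0,0,40],[19,8,0,0,0,0,40]]'|sed -n 2p
python3 -m jog '[[4,2,0,0,0,0,40],[0,0,0,0,0,0,40],[0,0,0,0,0,0,40]]'|sed -n 2p
python3 - <<'E'
from h import *
go([.5446,.3208,.123],17.5)
E
```

```text
tcp_pos: [0.5444, 0.318, 0.2555]
tcp_pos: [0.5452, 0.3184, 0.2565]
tcp [545.2 318.4 256.5] turn [-0.04  0.05 -0.22] shift now [  2.6   0.2 133.5] shift after [2.400e+00 1.000e-01 1.335e+02]
```

```bash
python3 -m jog '[[2.4,0,30,0,0,0,40],[0,0,30,0,0,0,40],[0,0,30,0,0,0,40],[0,0,20,0,0,0,40],[0,0,12,0,0,0,40],[0,0,11,0,0,0,40],[0,0,0,0,0,0,40]]'| sed -n '2p;4p'
python3 -m jog '[[0,0,0,0,0,0,0],[0,0,0,0,0,0,0],[0,0,0,0,0,0,0],[0,0,0,0,0,0,0],[0,0,0,0,0,0,0]]' 60
python3 -m jog '[[0,0,-20,0,0,0,0],[0,0,-20,0,0,0,0],[0,0,-30,0,0,0,0],[0,0,-31,0,0,0,0],[0,0,0,0,0,7,0],[0,0,0,0,0,6.8,0],[0,0,0,0,0,0,0]]'
python3 - <<'E'
from h import *
go([*stand(-.10,.096),.224],3.9);go([*stand(0,.096),.224],3.9)
E
```

```text
tcp_pos: [0.5436, 0.3207, 0.1221]
contact_force: [-1.2, -0.1, 0.2]
time_s: 50.83
tcp_pos: [0.545, 0.3226, 0.1264]
tcp_rot: [0.001, 0.592, 0.806, 0.002]
contact_force: [2.2, -0.2, 6.9]
gripper_width: 0.0085
grasp_force: 60.4
time_s: 51.42
tcp_pos: [0.5438, 0.3225, 0.2252]
tcp_rot: [-0.0, 0.686, 0.727, 0.0]
contact_force: [0.1, 0.1, -2.4]
gripper_width: 0.0087
grasp_force: 59.2
tcp [543.8 322.5 225.2] turn [ 0.01 -0.01 -0.56] shift now [-378.2  -43.2    1.1] shift after [-377.7  -46.9    1.2]
tcp [543.8 322.5 225.2] turn [ 0.01 -0.01 -0.56] shift now [-377.2   56.8    1.1] shift after [-377.7   53.1    1.2]
```

```bash
python3 -m jog '[[-15,-10,0,0,0,-0.5,0],[-30,-10,0,0,0,0,0],[-38,-10,0,0,0,0,0],[-38,-10,0,0,0,0,0],[-38,-7,0,0,0,0,0],[-38,0,0,0,0,0,0],[-38,0,0,0,0,0,0],[-38,0,0,0,0,0,0],[-38,0,0,0,0,0,0],[-38,0,0,0,0,0,0]]'| sed -n '2p;4,6p'
python3 -m jog '[[-20,0,0,0,0,0,0],[-8,0,0,0,0,0,0],[0,0,0,0,0,0,0],[0,0,0,0,0,0,0]]'| sed -n '2p;4,6p'
python3 - <<'E'
from h import *
go([*stand(0,.096),.225],3.9)
E
```

```text
tcp_pos: [0.5208, -0.0307, 0.224]
contact_force: [0.4, -0.8, -3.0]
gripper_width: 0.0089
grasp_force: 59.2
tcp_pos: [0.5233, -0.0565, 0.2242]
contact_force: [0.4, 0.6, -3.1]
gripper_width: 0.0088
grasp_force: 59.2
tcp [523.3 -56.5 224.2] turn [-0.07 -0.07  0.25] shift now [-1.4 99.4 -0.9] shift after [-1.  99.4 -0.8]
```

```bash
python3 -m jog '[[0,20,-1,0,0,0,0],[0,20,0,0,0,0,0],[0,20,0,0,0,0,0],[0,10,0,0,0,0,0],[0,10,0,0,0,0,0],[0,10,0,0,0,0,0],[0,9,0,0,0,0,0],[0,0,0,0,0,0,0],[0,0,0,0,0,0,0]]' | sed -n '2p;4p'
python3 -m jog '[[0,0,10,0,0,0,0],[0,0,10,0,0,0,0],[0,0,8,0,0,0,0],[0,0,4,0,0,0,0],[0,0,0,0,0,0,0]]' | sed -n '2p;4p'
python3 -m jog '[[0,0,3,0,0,0,0],[0,0,0,0,0,0,0]]' | sed -n '2p;4p'
python3 -m jog '[[0,0,2,0,0,0,0],[0,0,0,0,0,0,0]]' | sed -n '2p;4p'
```

```text
tcp_pos: [0.6221, -0.0482, 0.2252]
contact_force: [0.6, -0.6, -2.7]
tcp_pos: [0.6213, -0.05, 0.1918]
contact_force: [0.7, 0.6, -2.5]
tcp_pos: [0.6221, -0.0502, 0.1907]
contact_force: [-0.1, -0.0, -2.6]
tcp_pos: [0.6227, -0.0501, 0.1901]
contact_force: [-0.7, 0.1, 0.0]
```

```bash
python3 -m jog '[[0,0,1,0,0,0,0],[0,0,0,0,0,0,0],[0,0,0,0,0,0,14],[0,0,0,0,0,0,20],[0,0,0,0,0,0,30],[0,0,0,0,0,0,30],[0,0,0,0,0,0,30]]'|sed -n '2p;4p;5p'
python3 -m jog '[[0,0,-15,0,0,0,30],[0,0,-25,0,0,0,30],[0,0,-30,0,0,0,30],[0,-38,0,0,0,0,0],[20,-38,0,0,0,0,0],[38,-38,0,0,0,0,0],[38,0,0,0,0,0,0],[38,0,0,0,0,0,0],[38,0,0,0,0,0,0],[38,0,0,0,0,0,0]]'|sed -n '2p;4p;5p'
python3 -m jog '[[38,0,0,0,0,0,0],[38,0,0,0,0,0,0],[0,0,0,0,0,0,0]]'|sed -n '2p;4p;5p'
python3 - <<'E'
from h import *
s=env.camera('scene');t=env.camera('top'); drier(t)
cv2.imwrite('pics/cmb9.png',cv2.convertScaleAbs(np.hstack([cv2.resize(t[155:275,285:425],(420,360),interpolation=cv2.INTER_CUBIC),cv2.resize(s[185:305,295:420],(375,360),interpolation=cv2.INTER_CUBIC)]),alpha=1.5))
E
```

```text
tcp_pos: [0.6221, -0.05, 0.1874]
contact_force: [-0.3, -0.2, 0.9]
gripper_width: 0.0299
tcp_pos: [0.5033, 0.1444, 0.2581]
contact_force: [1.2, -0.0, 0.5]
gripper_width: 0.0002
tcp_pos: [0.4971, 0.2246, 0.257]
contact_force: [0.4, -0.2, 0.3]
gripper_width: 0.0
btn [351.28846154 223.71153846] 52 [ 0.5575 -0.1513  0.058 ]
```

View pics/cmb9.png

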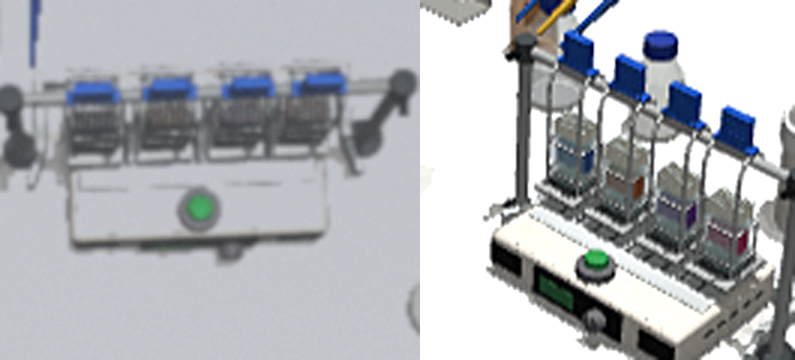

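All four carriers hang separately over the drier, level, with gaps between their feet. The button is at (0.5575,-0.151). I'll tilt the tool back 21° to keep the gripper body clear, then press.

```bash
sed -i "s/from_euler('y',tilt/from_euler('x',tilt/" h.py; python3 -m jog '[[0,0,0,-7,0,0,0],[0,0,0,-7,0,0,0],[0,0,0,-7,0,0,0],[0,0,0,0,0,0,0],[0,0,0,0,0,0,0]]' 40 | sed -n '2p;3p'
python3 - <<'E'
from h import *
a=np.radians(3.9)
b=np.array([.5575,-.1513])+.003*np.array([np.cos(a),np.sin(a)])
go([*(b-.05*np.array([np.cos(a),np.sin(a)])),.16],3.9,-21); go([*b,.045],3.9,-21)
E
```

```text
tcp_pos: [0.4971, 0.2173, 0.2576]
tcp_rot: [0.124, 0.67, 0.719, 0.133]
tcp [497.1 217.3 257.6] turn [-0.02 -0.03  0.12] shift now [-371.8  -46.7   86.7] shift after [-371.8  -46.    86.9]
tcp [497.1 217.3 257.6] turn [-0.02 -0.03  0.12] shift now [-371.8  -41.2  212. ] shift after [-371.8  -40.5  212.2]
```

```bash
python3 -m jog '[[-30,-5,0,0,0,0,0],[-38,-5,5,0,0,0,0],[-38,-5,5,0,0,0,0],[-38,-5,10,0,0,0,0],[-38,-5,10,0,0,0,0],[-38,-5,10,0,0,0,0],[-38,-5,10,0,0,0,0],[-38,-5,12,0,0,0,0],[-38,-6,12,0,0,0,0],[-30,0,12,0,0,0,0]]'|sed -n '2p;4p'
python3 -m jog '[[-8,0,0,0,0,0,0],[0,0,0,0,0,0,0],[0,0,0,0,0,0,0]]'|sed -n '2p;4p'
python3 - <<'E'
from h import *
a=np.radians(3.9)
b=np.array([.5575,-.1513])+.003*np.array([np.cos(a),np.sin(a)])
go([*b,.045],3.9,-21)
E
```

```text
tcp_pos: [0.5122, -0.1502, 0.1618]
contact_force: [0.4, 1.4, 0.3]
tcp_pos: [0.5133, -0.1543, 0.1621]
contact_force: [0.2, -0.3, 0.8]
tcp [ 513.3 -154.3  162.1] turn [-0.01 -0.06  0.02] shift now [-1.000e-01  2.200e+00  1.263e+02] shift after [  0.    2.2 126.3]
```

```bash
python3 -m jog '[[0,1,35,0,0,0,0],[0,1,35,0,0,0,0],[0,0,25,0,0,0,0],[0,0,20,0,0,0,0],[0,0,11,0,0,0,0],[0,0,0,0,0,0,0],[0,0,0,0,0,0,0]]'|sed -n '2p;4p'
python3 -m jog '[[0,-2.1,5.6,0,0,0,0],[0,-1.1,2.8,0,0,0,0],[0,0,0,0,0,0,0]]'|sed -n '2p;4p'
python3 -m jog '[[0,-1.1,2.8,0,0,0,0],[0,0,0,0,0,0,0]]'|sed -n '2p;4p'
python3 -m jog '[[0,-0.7,1.9,0,0,0,0],[0,0,0,0,0,0,0]]'|sed -n '2p;4p'
```

```text
tcp_pos: [0.5602, -0.149, 0.0453]
contact_force: [-0.4, -0.1, -0.4]
tcp_pos: [0.5603, -0.1501, 0.0365]
contact_force: [0.1, -0.1, 2.7]
tcp_pos: [0.5606, -0.1502, 0.0339]
contact_force: [-0.8, 0.5, 5.5]
tcp_pos: [0.5608, -0.1503, 0.0335]
contact_force: [-6.4, 2.2, 11.5]
```

```bash
python3 -m jog '[[0,-0.4,0.9,0,0,0,0],[0,0,0,0,0,0,0],[0,0,0,0,0,0,0]]'|sed -n '2p;4p'
python3 -m jog '[[0,3,-8,0,0,0,0],[0,0,-20,0,0,0,0],[0,0,-38,0,0,0,0],[0,0,-40,0,0,0,0],[0,0,-40,0,0,0,0],[0,0,-40,0,0,0,0],[30,0,0,0,0,0,0],[38,0,0,0,0,0,0],[38,0,0,0,0,0,0],[38,0,0,0,0,0,0]]'|sed -n '2p;4p'
python3 -m jog '[[38,0,0,0,0,0,0],[38,0,0,0,0,0,0],[38,0,0,0,0,0,0],[38,0,0,0,0,0,0],[0,0,0,0,0,0,0],[0,0,0,0,0,0,0],[0,0,0,0,0,0,0]]'|sed -n '1,2p;4p'
python3 - <<'E'
from h import *
s=env.camera('scene');t=env.camera('top'); drier(t)
cv2.imwrite('pics/cmb10.png',cv2.convertScaleAbs(np.hstack([cv2.resize(t[155:305,285:485],(440,330),interpolation=cv2.INTER_CUBIC),cv2.resize(s[185:305,295:420],(344,330),interpolation=cv2.INTER_CUBIC)]),alpha=1.5))
E
```

```text
tcp_pos: [0.5609, -0.1503, 0.0333]
contact_force: [-9.4, 2.5, 15.2]
tcp_pos: [0.4852, -0.0101, 0.2042]
contact_force: [1.3, 0.6, 0.4]
time_s: 60.18
tcp_pos: [0.4749, 0.1406, 0.2037]
contact_force: [-0.4, 0.1, 0.2]
btn [351.28846154 223.71153846] 52 [ 0.5575 -0.1513  0.058 ]
```

View pics/cmb10.png

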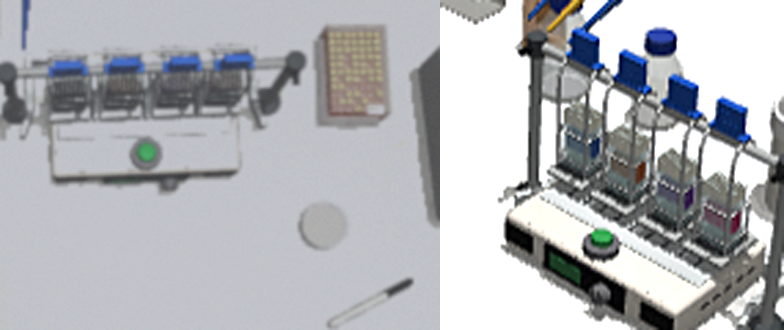

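The final picture shows four separate carriers hanging, the drier home, and the petri dish, tip box and marker unmoved. The button bottomed out: the force jumped to 15 N over its stop.

```bash
python3 -c "
from plant import env
print(env.job_done())"
```

```text
the job is handed in; nothing more can be done
None
```

The drier is squarely home against the back stop, all four carriers hang apart on the rail above it, and the start button was then pressed to its stop; the job is handed in (no verdict returned), with the petri dish, tip box and marker not touched.

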